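# Finish the setting stack on the gauge seat, pressing each spacer plate flat

## Robot

A 7-joint arm with a two-finger parallel gripper is mounted at the origin on the work surface. World frame = base frame: x ahead of the robot, y to its left, z up, the work surface at z = 0. Lengths are in m, angles in rad, forces in N, time in s.
With the tool pointing down it reaches from about 0.425 to 0.875 m from the base axis. Payload 9.9 kg.
Tool frame: the origin (TCP) lies at the very end of the fingers, on their centre line; the grasp point (between the pads) lies 19 mm behind it; z points along the fingers, y is the line along which they close (so a half turn about z gives the same grasp; the last joint's range is limited). The gripper opens to 85 mm and grips with 20 to 120 N. Pads are 22 mm wide; open, the fingers measure 114 mm over their backs; the gripper's body (76 mm by 85 mm) begins 54 mm behind the grasp point. The pads swing forward as they close: fully open they stand 13 mm farther back than shut.
Start: joints at [1.17, 0.576, 0.025, 1.437, -0.015, 1.129, -0.057], TCP at [0.21, -0.641, 0.231] pointing down, gripper open.
Joint ranges: [-2.76, 2.76], [-0.34, 2.15], [-1.52, 1.57], [0.19, 2.46], [-1.09, 4.23], [0.17, 1.99], [-2.82, 2.82]. Speed limits (rad/s): [2.22, 2.22, 3.01, 3.01, 3.14, 3.14, 3.14].

## Interface

Orientations are given as a unit quaternion [x, y, z, w].
In Python, from rig import env gives the robot as it stands.
- The arm moves only by the tool play_rows, never from a script. Its argument "increments" is a list that holds one entry, the list of rows, each a list of 7 numbers: the opening, from -1 (shut) to 1 (fully open), then the shift along the tool's x, y, z in mm, then the turn, a rotation vector about the tool's x, y, z in degrees. In form: [[[grip, dx, dy, dz, wx, wy, wz], ...]]. A call has 1 to 12 rows; each row shifts and turns the commanded pose from where the row before left it, along the tool's axes as they then stand; what a row does not reach is not made up. A row lasts 1/12 s, in which the tool goes at most 41.7 mm and 7.16 degrees, less where a joint would pass 70% of its speed; a pose out of reach is approached as far as the arm can. A call with a gripper value outside its range is refused whole. The fingers move at their own pace and stop on an object; "squeeze" is the grip in N (left out, the last holds). Time passes only in rows, so rows that do not move let the fingers close. It gives the time, the measured TCP pose, the force, the opening and the grip force at its end, in the units of the state.
- env.get_state(): the state, without advancing time (a new reading comes with each control period).
- env.grab_frame(name): name is "side" or "top"; returns (picture, depth): 384x512x3 uint8, red, green, blue; 384x512 float32, m along the optical axis (not along the pixel's ray), 0 where there is no reading.
- env.camera_model(name): a dict with "intrinsics" (3x3 intrinsics, pixels), "cam_to_world" (4x4, takes a point from camera to world coordinates). Camera axes: x right, y down, z forward; pixel columns grow to the right and rows downward; lengths in m; the calibration is good to about 2 mm. A picture is of the moment at which its call begins. camera_model takes no time and is no camera call.
- env.hand_in(): hands the job in; it is judged then, once.
The state is a dict: "time_s": time; "joint_pos": joint angles; "joint_vel": joint speeds; "tau": joint torques, N m; "tool_pos": TCP position; "ee_rot": TCP orientation; "contact_force": force on the tool from outside, world axes, zero at the start; "moment": the same for the moment, N m; "grip_width": finger opening in m; "gripper_force": force on a finger pad.
Only numpy, scipy, OpenCV 4.12 (cv2) and the standard library are available. Lean on these libraries where they do the work, as an engineer would, in place of code of your own. Each camera call takes 0.05 s, during which the arm holds its last target. There are 200 camera calls.

## Task

Finish the setting stack begun on the turntable's steel seat: press down flat the red spacer plate that already lies there, then add the yellow one and last the bare aluminium one, each centred and in line with the seat. Lay each new plate down gently and let go of it, and press every plate down at its ends with the fingertips, firmly but without ramming it, until it feels solid and lies flat, before you add the next. Leave everything else where it is.

Things in the scene. Friction and masses are not known exactly. Their poses are not given: they have to be found in the camera images.
- nest: Fixed gauge seat: blue round turntable 230 mm across, its top 26 mm high, carrying a rectangular ground-steel seat 124 x 54 mm, 22 mm tall. Origin: centre of the turntable on the table; x along the seat's 124 mm, y across it, z up.
- seat (a point): Centre of the steel seat's upper face, 48 mm above the table; axes as nest.
- red_plate: Loose spacer plate 130 x 60 x 16 mm, 0.25 to 0.4 kg, painted red; the bottom one. Origin: centre of its underside; x along its 130 mm, y across its 60 mm, z up. Starts already laid on the steel seat, not yet pressed, bars proud. Just laid down, it stands 3 to 7 mm high at each end on stiff bars: see its end points.
- yellow_plate: Loose spacer plate 130 x 60 x 16 mm, 0.25 to 0.4 kg, painted yellow; goes in the middle. Origin: centre of its underside; x along its 130 mm, y across its 60 mm, z up. Starts level on a round black stand (52 mm wide, 30 mm high) under its middle; which plate is on which stand varies. Just laid down, it stands 3 to 7 mm high at each end on stiff bars: see its end points.
- bare_plate: Loose spacer plate 130 x 60 x 16 mm, 0.25 to 0.4 kg, bare silvery aluminium; goes on top. Origin: centre of its underside; x along its 130 mm, y across its 60 mm, z up. Starts level on a round black stand (52 mm wide, 30 mm high) under its middle; which plate is on which stand varies. Just laid down, it stands 3 to 7 mm high at each end on stiff bars: see its end points.
- spare_plate: Loose black spacer plate 130 x 60 x 16 mm, lying on the third round black stand; not needed, a bystander. Origin: centre of its underside; x along it.
- ring_a: Loose dark steel setting ring, 68 mm across, 24 mm high; bystander. Origin: centre of its underside.
- ring_b: Loose dark steel setting ring, 64 mm across, 22 mm high; bystander. Origin: centre of its underside.
- plug_gauge: Loose plug gauge, black handle with a steel plug 40 mm thick, 125 mm long, lying; bystander. Origin below it at table height; x along it towards the plug.
- red_end_a (a point): Point on top of the red plate, 45 mm from its centre towards its -x end, 16 mm above its underside. Below it a 10 x 44 mm steel bar stands 3 to 7 mm proud of the underside. The bar carries the plates' weight, yields stiffly at about 6 N borne on it, stays where pushed, and stops flush: then the plate feels solid.
- red_end_b (a point): Point on top of the red plate, 45 mm from its centre towards its +x end, 16 mm above its underside. Below it a 10 x 44 mm steel bar stands 3 to 7 mm proud of the underside. The bar carries the plates' weight, yields stiffly at about 6 N borne on it, stays where pushed, and stops flush: then the plate feels solid.
- yellow_end_a (a point): Point on top of the yellow plate, 45 mm from its centre towards its -x end, 16 mm above its underside. Below it a 10 x 44 mm steel bar stands 3 to 7 mm proud of the underside. The bar carries the plates' weight, yields stiffly at about 6 N borne on it, stays where pushed, and stops flush: then the plate feels solid.
- yellow_end_b (a point): Point on top of the yellow plate, 45 mm from its centre towards its +x end, 16 mm above its underside. Below it a 10 x 44 mm steel bar stands 3 to 7 mm proud of the underside. The bar carries the plates' weight, yields stiffly at about 6 N borne on it, stays where pushed, and stops flush: then the plate feels solid.
- bare_end_a (a point): Point on top of the bare aluminium plate, 45 mm from its centre towards its -x end, 16 mm above its underside. Below it a 10 x 44 mm steel bar stands 3 to 7 mm proud of the underside. The bar carries the plates' weight, yields stiffly at about 6 N borne on it, stays where pushed, and stops flush: then the plate feels solid.
- bare_end_b (a point): Point on top of the bare aluminium plate, 45 mm from its centre towards its +x end, 16 mm above its underside. Below it a 10 x 44 mm steel bar stands 3 to 7 mm proud of the underside. The bar carries the plates' weight, yields stiffly at about 6 N borne on it, stays where pushed, and stops flush: then the plate feels solid.
Not all that is in view belongs to the job. Of the things like the bare_plate, leave any that is purple; of the rest the smaller one is meant.

How it is judged:
By the outcome, as a careful person would: the job done as asked, in the order asked, and still so for the second after the job is handed in, with the robot touching nothing.
It also fails if it takes over 72 s, if anything falls off the work surface, if the arm or the gripper's body presses on something with over 40 N, if the wrist force passes 120 N, or if a joint passes its speed limit or range.

## Working session

There is one attempt and no reset: what is moved stays moved. The work goes in short steps, Python scripts to look and compute and a tool call to move; the robot and the scene stay as the last step left them, time stands still between calls to the robot, and variables do not carry over. Pictures are saved under pics/ and viewed, at most 10 in all, crops included, and the job is handed in when it is done.

Besides the shell and the picture viewer there is one more tool, called after "Request:" by a JSON object that holds its "op" and its "data", one argument or row to a line. play_rows: Moves the arm, as the interface text tells. Its arguments: {"type":"object","properties":{"increments":{"type":"array"},"squeeze":{"type":"number"}},"required":["increments"]}

```bash
mkdir -p pics; ls; python3 - <<'E'
from rig import env
import cv2,numpy as np
s=env.get_state()
for k,v in s.items(): print(k,np.round(v,4))
for n in("side","top"):
    p,d=env.grab_frame(n); np.savez(f"pics/{n}0.npz",p=p,d=d)
    cv2.imwrite(f"pics/{n}0.png",cv2.resize(p[:,:,::-1],(800,600)))
    m=env.camera_model(n);print(n,np.round(m["intrinsics"],2),np.round(m["cam_to_world"],4))
E
```

```text
pics
time_s 0.0
joint_pos [ 1.1703  0.5765  0.0248  1.4379 -0.015   1.129  -0.0565]
joint_vel [ 0.0009  0.      0.0004 -0.0008 -0.0004 -0.0005  0.0004]
tau [ 7.00000e-04 -7.65772e+01  2.25110e+00 -2.85973e+01  1.56000e-02
  1.27000e-02  0.00000e+00]
tool_pos [ 0.2101 -0.641   0.2304]
ee_rot [ 9.875e-01  1.577e-01 -2.000e-04 -8.000e-04]
contact_force [ 0.3414 -0.4758  0.1017]
moment [-0.0301 -0.0216  0.016 ]
gripper_force 0.0
grip_width 0.0855
side [[476.73   0.   258.51]
 [  0.   476.73 186.53]
 [  0.     0.     1.  ]] [[ 0.9839  0.0987 -0.1487  0.7049]
 [ 0.1781 -0.5977  0.7817 -1.2154]
 [-0.0117 -0.7957 -0.6056  0.9729]
 [ 0.      0.      0.      1.    ]]
top [[445.34   0.   254.14]
 [  0.   445.34 176.46]
 [  0.     0.     1.  ]] [[-0.0134 -0.9923  0.1231  0.3135]
 [-0.9998  0.0147  0.0101 -0.0398]
 [-0.0119 -0.123  -0.9923  1.2709]
 [ 0.      0.      0.      1.    ]]
```

View pics/top0.png

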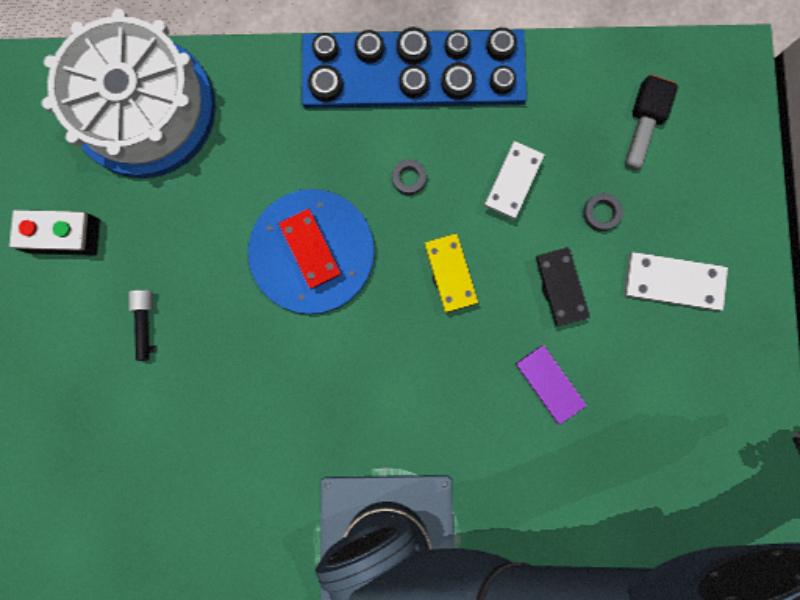

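View pics/side0.png

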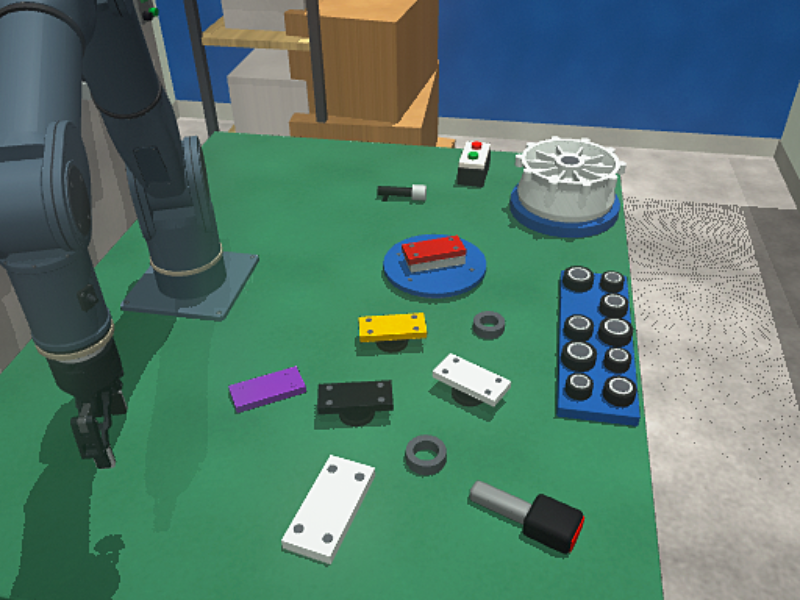

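Top view (800x600 px): plate-like candidates for the bare plate are small white (515,180), large white (677,282) and purple (551,385). Purple is excluded and, of the rest, the smaller at (515,180) sits on a stand, so it fits. Red is on the seat at (309,248), yellow at (452,272), spare black at (563,287). I'll confirm this with a crop and measure.

```bash
cat > h.py <<'E'
import numpy as np,cv2
from rig import env
def world(n,uv,z):
    m=env.camera_model(n);K,T=m["intrinsics"],m["cam_to_world"]
    uv=np.atleast_2d(uv).astype(float);r=np.c_[uv,np.ones(len(uv))]@np.linalg.inv(K).T@T[:3,:3].T
    return (T[:3,3]+r*((z-T[2,3])/r[:,2:]))[:,:2]
def cloud(n,d):
    m=env.camera_model(n);K,T=m["intrinsics"],m["cam_to_world"]
    v,u=np.mgrid[:d.shape[0],:d.shape[1]]
    c=np.stack([(u-K[0,2])/K[0,0]*d,(v-K[1,2])/K[1,1]*d,d],-1)
    return c@T[:3,:3].T+T[:3,3]
def mask(p,col):
    h=cv2.cvtColor(p,cv2.COLOR_RGB2HSV);H,S,V=[h[...,i].astype(int) for i in range(3)]
    return {"red":((H<8)|(H>172))&(S>140)&(V>90),"yellow":(H>18)&(H<36)&(S>130)&(V>90),
     "white":(S<45)&(V>135),"blue":(H>98)&(H<125)&(S>120),"black":(S<90)&(V<75),"steel":(S<60)&(V>90),"purple":(H>130)&(H<160)&(S>100)}[col]
def plate(n,p,d,col,near,z,r=.1,tol=.006):
    P=cloud(n,d);m=mask(p,col)&(np.hypot(P[...,0]-near[0],P[...,1]-near[1])<r)
    zz=P[...,2]
    m8=(m&(np.abs(zz-z)<tol)).astype(np.uint8)
    m8=cv2.morphologyEx(m8,cv2.MORPH_CLOSE,np.ones((5,5)))
    N,l,st,_=cv2.connectedComponentsWithStats(m8)
    if N<2: return None
    k=1+st[1:,4].argmax();c=cv2.findContours((l==k).astype(np.uint8),cv2.RETR_EXTERNAL,cv2.CHAIN_APPROX_NONE)[0][0][:,0]
    zm=np.median(zz[(l==k)&m]);Q=world(n,c,z)
    (cx,cy),(w,h),a=cv2.minAreaRect((Q*1000).astype(np.float32))
    if w<h: a+=90
    a=(a+90)%180-90
    v,u=np.where(l==k);X=world(n,np.c_[u,v],z);c0=X.mean(0);ev=np.linalg.eigh(np.cov(X.T))[1][:,1]
    return dict(cen=np.round(c0*1000,1),pca=round((np.degrees(np.arctan2(ev[1],ev[0]))+90)%180-90,2),rc=np.round([cx,cy],1),wh=np.round(sorted([w,h]),1),ra=round(a,2),z=round(zm*1000,1),n=len(u))
E
cat > m0.py <<'E'
from h import *
near={}
D={n:(lambda f:(f["p"],f["d"]))(np.load(f"pics/{n}0.npz")) for n in("side","top")}
px={"red":(309,248,.069),"yellow":(452,272,.046),"white":(515,180,.046),"black":(563,287,.046),"blue":(300,270,.026)}
for c,(u,v,z) in px.items():
    near=world("top",(u*.64,v*.64),z)[0]
    for n in("top","side"): print(c,n,plate(n,*D[n],c,near,z,tol=.01 if c!="blue" else .008,r=.16 if c=="blue" else .1))
# blue disc ellipse
for n in("top","side"):
    p,d=D[n];P=cloud(n,d);c0=world("top",(311*.64,251*.64),.026)[0]
    m=(mask(p,"blue")&(np.hypot(*(P[...,:2]-c0).transpose(2,0,1))<.14)&(abs(P[...,2]-.026)<.006)).astype(np.uint8)
    c=max(cv2.findContours(m,0,1)[0],key=len)[:,0];Q=world(n,cv2.convexHull(c)[:,0],.026)
    print("disc",n,cv2.fitEllipse((Q*1000).astype(np.float32)), cv2.minEnclosingCircle((Q*1000).astype(np.float32)))
# tilt: fit plane on red
p,d=D["top"];P=cloud("top",d);m=mask(p,"red")&(P[...,2]>.06)&(P[...,2]<.08);X=P[m]
A=np.c_[X[:,:2]-X[:,:2].mean(0),np.ones(len(X))];print("redplane",np.linalg.lstsq(A,X[:,2],rcond=None)[0],X.mean(0))
s=D["side"][0];t=D["top"][0]
a=cv2.resize(t[70:240,140:480],None,fx=2.3,fy=1.7);a=cv2.resize(t[75:285,150:470],(800,525),interpolation=cv2.INTER_CUBIC)
cv2.imwrite("pics/crop1.png",a[:,:,::-1])
b=cv2.resize(s[140:200,235:325],(800,533),interpolation=cv2.INTER_CUBIC);cv2.imwrite("pics/crop2.png",b[:,:,::-1])
E
python3 m0.py
```

```text
red top {'cen': array([514.7, 125.9]), 'pca': np.float64(25.49), 'rc': array([514.9, 126. ]), 'wh': array([ 58.3, 129.6]), 'ra': 25.56, 'z': np.float64(67.7), 'n': 991}
red side {'cen': array([517.9, 115.3]), 'pca': np.float64(26.1), 'rc': array([519.4, 114.2]), 'wh': array([ 72.1, 128. ]), 'ra': 26.05, 'z': np.float64(64.9), 'n': 431}
yellow top {'cen': array([ 470.4, -122.6]), 'pca': np.float64(15.46), 'rc': array([ 471. , -122.7]), 'wh': array([ 60. , 129.4]), 'ra': 15.14, 'z': np.float64(45.9), 'n': 1003}
yellow side {'cen': array([ 473.6, -130.2]), 'pca': np.float64(15.32), 'rc': array([ 473.9, -131.3]), 'wh': array([ 73.1, 129.5]), 'ra': 15.29, 'z': np.float64(43.6), 'n': 629}
white top {'cen': array([ 638.2, -241.3]), 'pca': np.float64(-25.85), 'rc': array([ 638.5, -241.3]), 'wh': array([ 59.7, 129.8]), 'ra': -25.79, 'z': np.float64(45.7), 'n': 959}
white side {'cen': array([ 639.8, -248.1]), 'pca': np.float64(-26.13), 'rc': array([ 639.6, -249. ]), 'wh': array([ 69.6, 131. ]), 'ra': -25.75, 'z': np.float64(44.1), 'n': 782}
black top {'cen': array([ 442.7, -318.7]), 'pca': np.
[... 365 characters left out ...]
'rc': array([517.2, 128.6]), 'wh': array([226.1, 226.3]), 'ra': -45.2, 'z': np.float64(26.0), 'n': 3962}
blue side {'cen': array([523.9,  94.2]), 'pca': np.float64(3.9), 'rc': array([518.9, 119.2]), 'wh': array([225.4, 233.1]), 'ra': -80.78, 'z': np.float64(23.8), 'n': 1313}
disc top ((516.8801879882812, 129.0800018310547), (227.65719604492188, 227.92611694335938), 135.09002685546875) ((516.7052001953125, 129.21792602539062), 114.27022552490234)
disc side ((519.0307006835938, 122.50780487060547), (226.2141571044922, 233.71084594726562), 179.97604370117188) ((520.1005859375, 122.14803314208984), 117.09172821044922)
redplane [0.00377143 0.01915056 0.06822454] [0.51738052 0.15577796 0.06822454]
```

View pics/crop1.png

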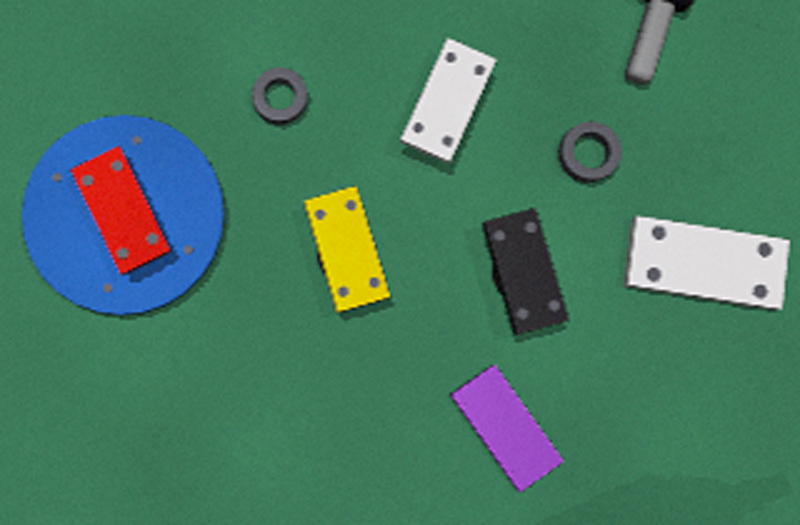

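View pics/crop2.png

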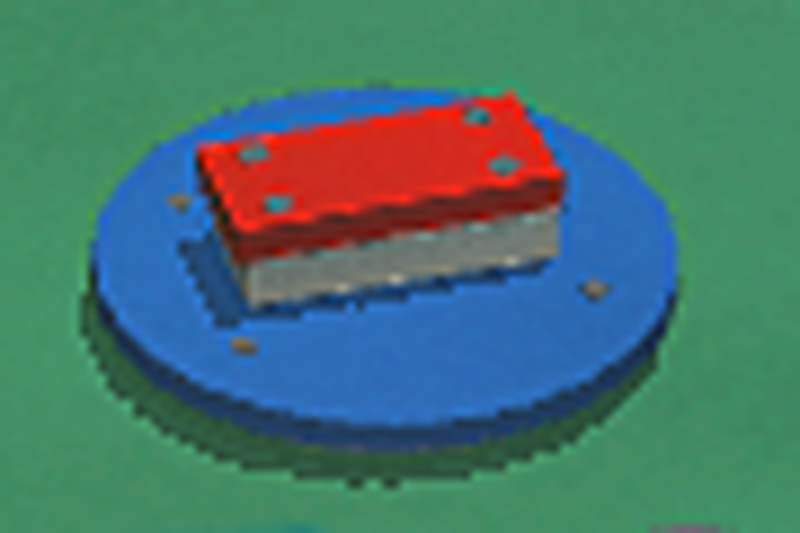

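Crop 1 confirms it: the small white plate at crop (449,100) is 60 x 130 mm with screws and is on a stand, so it is the bare plate. Crop 2 shows the red plate on the grey seat with four dots on the disc. One more check compares the seat with the disc, then I move.

```bash
cat >> h.py <<'E'
def go(xyz,ang):
    """remaining move in tool axes (mm), and turn about tool z (deg) so tool x lies at world angle ang (mod 180)"""
    from scipy.spatial.transform import Rotation as R
    s=env.get_state();M=R.from_quat(s["ee_rot"]);th=np.degrees(np.arctan2(*M.as_matrix()[1::-1,0]))
    w=-((ang-th+90)%180-90)
    print("theta",round(th,2),"tilt",np.round(M.as_matrix()[2,:2]*57.3,2),"d_tool mm",np.round(M.inv().apply(np.array(xyz)-s["tool_pos"])*1000,1),"turn",round(w,2))
def st():
    s=env.get_state();print("t",round(s["time_s"],2),"pos",np.round(s["tool_pos"]*1000,1) if hasattr(s["tool_pos"],'shape') else s["tool_pos"],"F",np.round(s["contact_force"],1),"w",round(float(s["grip_width"])*1000,1),"gf",round(float(s["gripper_force"]),1))
E
python3 - <<'E'
from h import *
D={n:(lambda f:(f["p"],f["d"]))(np.load(f"pics/{n}0.npz")) for n in("side","top")}
def blobs(n,m,z):
    N,l,s,c=cv2.connectedComponentsWithStats(m.astype(np.uint8))
    for k in range(1,N):
        if s[k,4]>=3: print("  ",n,np.round(c[k],1),s[k,4],np.round(world(n,c[k],z)[0]*1000,1))
for n in D:
    p,d=D[n];P=cloud(n,d);R=np.hypot(P[...,0]-.5165,P[...,1]-.128)
    b=mask(p,"blue")
    print(n,"disc dots");blobs(n,~b&(R<.105)&(abs(P[...,2]-.0255)<.008)&(cv2.cvtColor(p,cv2.COLOR_RGB2HSV)[...,1]<170),.026)
    print("screws");blobs(n,~mask(p,"red")&(R<.075)&(P[...,2]>.06),.069)
    m=mask(p,"red")&(R<.09)&(P[...,2]>.064);X=P[m];c=X[:,:2].mean(0)
    A=np.c_[X[:,:2]-c,np.ones(len(X))];k=np.linalg.lstsq(A,X[:,2],rcond=None)[0];print("plane",np.round(k,4),"std",(A@k-X[:,2]).std())
p,d=D["side"];P=cloud("side",d)
m=mask(p,"steel")&(abs(P[...,2]-.036)<.008)&(np.hypot(P[...,0]-.5165,P[...,1]-.128)<.09);X=P[m]
vx,vy,x0,y0=cv2.fitLine((X[:,:2]*1000).astype(np.float32),cv2.DIST_HUBER,0,.01,.01).ravel()
if vx<0: vx,vy=-vx,-vy
n_=np.array([-vy,vx]);L=np.array([x0,y0]);t=(X[:,:2]*1000-L)@[vx,vy]
print("seat front",len(X),np.degrees(np.arctan2(vy,vx)),"off std",((X[:,:2]*1000-L)@n_).std(),"ext",np.percentile(t,[0,2,98,100]),"centre",L+n_*27+np.array([vx,vy])*(t.min()+t.max())/2)
# red front face in the same view
m=mask(p,"red")&(abs(P[...,2]-.058)<.008)&(np.hypot(P[...,0]-.5165,P[...,1]-.128)<.1)
h=cv2.cvtColor(p,cv2.COLOR_RGB2HSV)[...,2];m&=h<190;X=P[m]
vx,vy,x0,y0=cv2.fitLine((X[:,:2]*1000).astype(np.float32),cv2.DIST_HUBER,0,.01,.01).ravel()
if vx<0: vx,vy=-vx,-vy
n_=np.array([-vy,vx]);L=np.array([x0,y0]);t=(X[:,:2]*1000-L)@[vx,vy]
print("red front",len(X),np.degrees(np.arctan2(vy,vx)),((X[:,:2]*1000-L)@n_).std(),np.percentile(t,[0,2,98,100]),"centre",L+n_*30+np.array([vx,vy])*(t.min()+t.max())/2)
go([.48,-.5,.18],25.3)
E
```

```text
side disc dots
   side [298. 160.] 3 [582.5 181.9]
   side [254.7 162.3] 3 [434.1 142.9]
   side [259.3 166. ] 3 [454.3 123.3]
   side [278.8 170.2] 93 [524.8 109.1]
   side [301.5 172. ] 4 [602.5 111.3]
   side [262.  178.5] 6 [476.1  52.6]
screws
   side [287.9 152.3] 7 [548.2 160. ]
   side [263.2 156.3] 6 [468.4 121.5]
   side [291.4 158.1] 7 [564.9 126. ]
   side [266.  162.5] 6 [484.1  86.3]
plane [0.0057 0.0008 0.0662] std 0.001526263718981856
top disc dots
   top [204.2 130.6] 9 [602.2 113.7]
   top [172.5 145.4] 11 [560.6 204.3]
   top [180.7 149. ] 3 [549.8 180.8]
   top [184.2 156. ] 5 [529.4 170.6]
   top [192.7 174. ] 3 [477.5 146.3]
   top [224.9 174.1] 8 [475.8  55.3]
   top [196.7 182. ] 3 [454.6 135. ]
   top [192.5 189.6] 11 [433.2 146.8]
screws
   top [196.5 140.7] 14 [564.1 129.7]
   top [184.6 146.6] 15 [548.1 162.4]
   top [210.5 170. ] 16 [482.2  91.2]
   top [198.5 176. ] 14 [466.1 124. ]
   top [214.5 176.5] 4 [464.1  80.3]
   top [209.  179.2] 5 [456.9  95.3]
plane [0.0074 0.002  0.068 ] std 0.002049862810663298
seat front 138 25.018967 off std 2.7108842680183747 ext [-58.65944963 -57.67285185  62.20523937  63.75693026] centre [518.15022378 130.56826519]
red front 129 24.471144 13.678564283492873 [-62.70931882 -61.94441892  62.18093714  63.94870871] centre [514.18988225 126.4368064 ]
theta 18.15 tilt [-0.   -0.09] d_tool mm [300.4 -49.8  50.6] turn -7.15
```

Disc dots put the seat at about (518,130) at 24.8°. The red plate's screws put it at about (515,126.8) at 25.3°, so it lies roughly 4 mm off and I will re-seat it before pressing. Moving now.

Request:
{"op": "play_rows", "data": {
  "increments": [
    [[1,25,-4,3,0,0,-0.6],[1,25,-4,3,0,0,-0.6],[1,25,-4,3,0,0,-0.6],[1,25,-4,3,0,0,-0.6],[1,25,-4,3,0,0,-0.6],[1,25,-4,3,0,0,-0.6],[1,25,-4,3,0,0,-0.6],[1,25,-4,3,0,0,-0.6],[1,25,-4,3,0,0,-0.6],[1,25,-4,3,0,0,-0.6],[1,25,-4,3,0,0,-0.6],[1,25,-4,3,0,0,-0.6]]
  ],
  "squeeze": 40
}}

```text
time_s: 1.1
tool_pos: [0.4726, -0.4862, 0.1947]
ee_rot: [0.976, 0.22, -0.0, -0.0]
contact_force: [-0.5, -0.8, -1.3]
grip_width: 0.0857
gripper_force: 0.0
```

```bash
python3 -c "
from h import *
st();go([.5152,.1253,.14],25.3)"
```

```text
t 1.1 pos [ 472.6 -486.2  194.7] F [-0.5 -0.8 -1.3] w 85.7 gf 0.0
theta 25.38 tilt [-0.02 -0.04] d_tool mm [ 300.7 -534.2   55. ] turn 0.08
```

Request:
{"op": "play_rows", "data": {
  "increments": [
    [[1,17.5,-31,1,0,0,0],[1,17.5,-31,1,0,0,0],[1,17.5,-31,1,0,0,0],[1,17.5,-31,1,0,0,0],[1,17.5,-31,1,0,0,0],[1,17.5,-31,1,0,0,0],[1,17.5,-31,1,0,0,0],[1,17.5,-31,1,0,0,0],[1,17.5,-31,1,0,0,0],[1,17.5,-31,1,0,0,0],[1,17.5,-31,1,0,0,0],[1,17.5,-31,1,0,0,0]]
  ]
}}

```text
time_s: 2.1
tool_pos: [0.5019, -0.0593, 0.1832]
ee_rot: [0.976, 0.219, -0.0, -0.0]
contact_force: [0.9, -0.4, -0.4]
grip_width: 0.0852
gripper_force: 0.0
```

Request:
{"op": "play_rows", "data": {
  "increments": [
    [[1,15,-27,4,0,0,0],[1,15,-27,4,0,0,0],[1,15,-27,4,0,0,0],[1,15,-27,4,0,0,0],[1,15,-27,4,0,0,0],[1,15,-27,4,0,0,0],[1,0,0,0,0,0,0],[1,0,0,0,0,0,0]]
  ]
}}

```text
time_s: 2.77
tool_pos: [0.5137, 0.1259, 0.1587]
ee_rot: [0.975, 0.221, -0.001, -0.0]
contact_force: [0.4, -1.1, 0.0]
grip_width: 0.0855
gripper_force: 0.0
```

```bash
python3 -c "
from h import *
st();go([.5152,.1253,.04],25.3)"
```

```text
t 2.77 pos [513.7 125.9 158.7] F [ 0.4 -1.1  0. ] w 85.5 gf 0.0
theta 25.58 tilt [-0.05 -0.04] d_tool mm [  1.2   1.3 118.7] turn 0.28
```

Request:
{"op": "play_rows", "data": {
  "increments": [
    [[1,1.2,1.3,18,0,0,0.3],[1,0,0,18,0,0,0],[1,0,0,18,0,0,0],[1,0,0,16,0,0,0],[1,0,0,14,0,0,0],[1,0,0,12,0,0,0],[1,0,0,10,0,0,0],[1,0,0,8,0,0,0],[1,0,0,4,0,0,0],[1,0,0,0,0,0,0],[0.6,0,0,0,0,0,0],[0.5,0,0,0,0,0,0]]
  ]
}}

```text
time_s: 3.77
tool_pos: [0.5162, 0.1235, 0.0419]
ee_rot: [0.976, 0.217, 0.0, -0.0]
contact_force: [-0.1, 0.4, -0.1]
grip_width: 0.065
gripper_force: 0.1
```

Request:
{"op": "play_rows", "data": {
  "increments": [
    [[0.4,0,0,0,0,0,0],[0.3,0,0,0,0,0,0],[0.2,0,0,0,0,0,0],[0.1,0,0,0,0,0,0],[0,0,0,0,0,0,0],[-0.2,0,0,0,0,0,0]]
  ],
  "squeeze": 40
}}

```text
time_s: 4.27
tool_pos: [0.5158, 0.125, 0.0428]
ee_rot: [0.976, 0.218, 0.001, -0.001]
contact_force: [-4.6, 3.0, 12.6]
grip_width: 0.0593
gripper_force: 45.3
```

```bash
python3 -c "
from h import *
st();go([.518,.1284,.043],24.8)"
```

```text
t 4.27 pos [515.8 125.   42.8] F [-4.6  3.  12.6] w 59.3 gf 45.3
theta 25.14 tilt [ 0.1  -0.08] d_tool mm [ 3.5 -2.2 -0.2] turn 0.34
```

Request:
{"op": "play_rows", "data": {
  "increments": [
    [[-0.2,0,0,-2,0,0,0],[-0.2,0,0,-2,0,0,0],[-0.2,0,0,-2,0,0,0],[-0.2,1.9,-1,0,0,0,0.4],[-0.2,1.8,-0.9,0,0,0,0],[-0.2,0,0,0,0,0,0],[-0.2,0,0,0,0,0,0],[-0.2,0,0,0,0,0,0]]
  ]
}}

```text
time_s: 4.93
tool_pos: [0.5183, 0.1264, 0.0471]
ee_rot: [0.977, 0.213, -0.0, 0.0]
contact_force: [0.2, 0.1, -4.1]
grip_width: 0.0593
gripper_force: 43.7
```

```bash
python3 -c "
from h import *
st();go([.518,.1284,.043],24.8)
p,d=env.grab_frame('side');cv2.imwrite('pics/s1.png',cv2.resize(p[130:210,225:345,::-1],(780,520),interpolation=2))"
```

```text
t 4.93 pos [518.3 126.4  47.1] F [ 0.2  0.1 -4.1] w 59.3 gf 43.7
theta 24.65 tilt [-0.02 -0.  ] d_tool mm [ 0.5 -1.9  4.1] turn -0.15
```

View pics/s1.png

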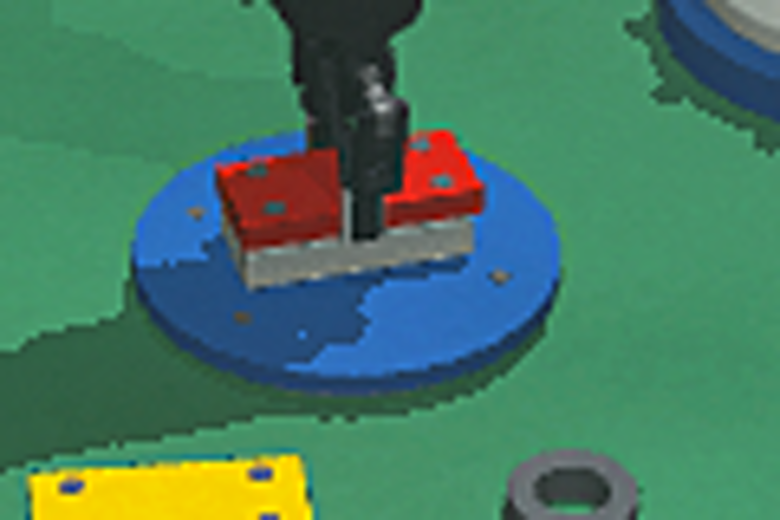

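The red plate is held level above the seat (crop pixels about 220–480, 135–245). I correct the position, lower until contact and release.

Request:
{"op": "play_rows", "data": {
  "increments": [
    [[-0.2,0.5,-1.9,0,0,0,0],[-0.2,0,0,1,0,0,0],[-0.2,0,0,1,0,0,0],[-0.2,0,0,0.5,0,0,0],[-0.2,0,0,0.5,0,0,0],[-0.2,0,0,0,0,0,0],[-0.2,0,0,0,0,0,0]]
  ]
}}

```text
time_s: 5.57
tool_pos: [0.5181, 0.1284, 0.0443]
ee_rot: [0.977, 0.213, -0.0, 0.0]
contact_force: [-0.1, 0.2, -3.0]
grip_width: 0.0596
gripper_force: 43.7
```

```bash
python3 -c "
from h import *
st();go([.518,.1284,.043],24.8)"
```

```text
t 5.57 pos [518.1 128.4  44.3] F [-0.1  0.2 -3. ] w 59.6 gf 43.7
theta 24.65 tilt [-0.01 -0.  ] d_tool mm [-0.1 -0.   1.3] turn -0.15
```

Request:
{"op": "play_rows", "data": {
  "increments": [
    [[-0.2,0,0,0.5,0,0,0],[-0.2,0,0,0.3,0,0,0],[-0.2,0,0,0,0,0,0]]
  ]
}}

```text
time_s: 5.82
tool_pos: [0.5181, 0.1284, 0.0435]
ee_rot: [0.977, 0.213, -0.0, -0.0]
contact_force: [-0.9, -0.6, -2.8]
grip_width: 0.0591
gripper_force: 43.7
```

Request:
{"op": "play_rows", "data": {
  "increments": [
    [[-0.2,0,0,0.3,0,0,0],[-0.2,0,0,0,0,0,0]]
  ]
}}

```text
time_s: 5.98
tool_pos: [0.5181, 0.1285, 0.0432]
ee_rot: [0.977, 0.213, -0.0, -0.0]
contact_force: [-0.5, -0.5, -3.6]
grip_width: 0.0591
gripper_force: 43.7
```

Request:
{"op": "play_rows", "data": {
  "increments": [
    [[-0.2,0,0,0.4,0,0,0],[-0.2,0,0,0.4,0,0,0],[-0.2,0,0,0,0,0,0]]
  ]
}}

```text
time_s: 6.23
tool_pos: [0.5182, 0.1285, 0.0428]
ee_rot: [0.977, 0.213, 0.0, -0.0]
contact_force: [-1.4, 0.5, 2.1]
grip_width: 0.0591
gripper_force: 44.3
```

Request:
{"op": "play_rows", "data": {
  "increments": [
    [[-0.2,0,0,0.3,0,0,0],[-0.2,0,0,0.3,0,0,0],[-0.2,0,0,0,0,0,0]]
  ]
}}

```text
time_s: 6.48
tool_pos: [0.5182, 0.1285, 0.0424]
ee_rot: [0.977, 0.213, 0.0, -0.0]
contact_force: [-1.9, -0.4, 7.5]
grip_width: 0.059
gripper_force: 45.0
```

Request:
{"op": "play_rows", "data": {
  "increments": [
    [[0.2,0,0,0,0,0,0],[0.6,0,0,0,0,0,0],[1,0,0,0,0,0,0],[1,0,0,0,0,0,0],[1,0,0,0,0,0,0],[1,0,0,-10,0,0,0],[1,0,0,-25,0,0,0],[1,0,0,-35,0,0,0],[-1,-4,20,-30,0,0,0],[-1,-14,30,-10,0,0,0],[-1,-14,30,0,0,0,0],[-1,-14,30,0,0,0,0]]
  ]
}}

```text
time_s: 7.48
tool_pos: [0.5227, 0.0083, 0.1538]
ee_rot: [0.977, 0.214, 0.001, 0.0]
contact_force: [0.4, -0.6, -0.4]
grip_width: 0.0392
gripper_force: 0.0
```

Request:
{"op": "play_rows", "data": {
  "increments": [
    [[-1,-15,30,0,0,0,0],[-1,-15,30,0,0,0,0],[-1,-15,30,0,0,0,0],[-1,0,0,0,0,0,0]]
  ]
}}

```text
time_s: 7.82
tool_pos: [0.5178, -0.0993, 0.1526]
ee_rot: [0.978, 0.209, -0.0, 0.002]
contact_force: [-0.1, 0.4, 0.3]
grip_width: -0.0001
gripper_force: 0.0
```

```bash
cat > chk.py <<'E'
from h import *
import sys
def blobs(n,m,z,lo=3,hi=40):
    N,l,s,c=cv2.connectedComponentsWithStats(m.astype(np.uint8))
    return [(s[k,4],np.round(world(n,c[k],z)[0]*1000,1)) for k in range(1,N) if lo<=s[k,4]<=hi]
def check(col,z,name):
    C=np.array([.518,.1295])
    for n in("top","side"):
        p,d=env.grab_frame(n);np.savez(f"pics/{name}_{n}.npz",p=p,d=d)
        P=cloud(n,d);V=P[...,:2]-C;R=np.hypot(V[...,0],V[...,1])
        hsv=cv2.cvtColor(p,cv2.COLOR_RGB2HSV)
        print(n,"dots",blobs(n,(hsv[...,1]<170)&(R>.075)&(R<.105)&(abs(P[...,2]-.0255)<.006),.026))
        face=mask(p,col)&(R<.085)&(P[...,2]>z-.006)
        hull=cv2.convexHull(np.argwhere(face)[:,::-1].astype(np.int32));f=np.zeros(face.shape,np.uint8);cv2.fillConvexPoly(f,hull,1)
        f=cv2.erode(f,np.ones((3,3)))
        b=sorted(blobs(n,(f>0)&~mask(p,col),z,5),key=lambda t:t[1][0]);print("  screws",b)
        if len(b)==4:
            q=np.array([t[1] for t in b]);l=(q[2:].mean(0)-q[:2].mean(0));print("  centre",q.mean(0),"ang",np.degrees(np.arctan2(l[1],l[0])))
        print("  ",plate(n,p,d,col,C,z,tol=.006))
if __name__=="__main__": check(sys.argv[1],float(sys.argv[2]),sys.argv[3])
E
python3 chk.py red .068 red1; python3 -c "
from h import *
st();go([.518-.0408,.1284-.0189,.1],24.8);go([.518+.0408,.1284+.0189,.1],24.8)"
```

```text
top dots [(np.int32(15), array([602.5, 114. ])), (np.int32(4), array([597. , 141.5])), (np.int32(7), array([574.3, 186.5])), (np.int32(15), array([560.4, 205.2])), (np.int32(15), array([474.9,  55.4])), (np.int32(15), array([433.3, 146.9]))]
  screws [(np.int32(16), array([470.4, 125.5])), (np.int32(17), array([485.7,  93.3])), (np.int32(14), array([552. , 162.9])), (np.int32(15), array([567.6, 130.8]))]
  centre [518.925 128.125] ang 24.612703942223323
   {'cen': array([518.2, 127.2]), 'pca': np.float64(24.83), 'rc': array([518.6, 127.4]), 'wh': array([ 58.6, 129.4]), 'ra': 24.88, 'z': np.float64(67.2), 'n': 987}
side dots [(np.int32(7), array([433.6, 144. ])), (np.int32(8), array([602.5, 111.3])), (np.int32(6), array([476.1,  52.6]))]
  screws [(np.int32(5), array([552.9, 160.3])), (np.int32(7), array([567.8, 126.2]))]
   {'cen': array([545.4, 131.2]), 'pca': np.float64(41.62), 'rc': array([542.2, 130.3]), 'wh': array([63.7, 81.4]), 'ra': 24.4, 'z': np.float64(64.8), 'n': 222}
t 7.92 pos [518.6 -92.9 152.4] F [ 0.4  1.1 -0. ] w 0.1 gf 0.0
theta 24.45 tilt [0.02 0.03] d_tool mm [  46.  -201.5   52.3] turn -0.35
theta 24.45 tilt [0.02 0.03] d_tool mm [ 136.  -202.1   52.4] turn -0.35
```

```bash
python3 - <<'E'
from h import *
th=np.radians(24.7);ex=np.array([np.cos(th),np.sin(th)]);ey=np.array([-ex[1],ex[0]])
for f in("side0","red1_side"):
    q=np.load(f"pics/{f}.npz");p,d=q["p"],q["d"];P=cloud("side",d);V=(P[...,:2]-[.518,.1295])*1000
    X=V@ex;Y=V@ey;Z=P[...,2]*1000
    g=(abs(X)<66)&(Y<-10)&(Y>-45)
    for nm,z0,z1 in(("seat",29,44),("plate",51,60)):
        m=g&(Z>z0)&(Z<z1);print(f,nm,m.sum(),"Y",np.percentile(Y[m],[10,25,50,75,90]).round(1),"X",np.percentile(X[m],[0,1,99,100]).round(1))
    # column profile: median Y per 2mm height
    for z in range(28,68,3):
        m=g&(abs(Z-z)<1.5)&(X>15);print(z,m.sum(),np.median(Y[m]).round(1) if m.any() else "",end="; ")
    print()
E
```

```text
side0 seat 131 Y [-29.7 -28.  -25.9 -24.1 -22.7] X [-62.5 -61.7  61.2  61.9]
side0 plate 74 Y [-34.2 -32.7 -31.3 -29.2 -26.9] X [-64.2 -64.1  57.5  58.5]
28 15 -29.4; 31 12 -26.6; 34 7 -25.6; 37 12 -26.0; 40 8 -27.5; 43 12 -25.5; 46 3 -27.5; 49 6 -29.4; 52 9 -30.6; 55 7 -31.9; 58 11 -31.3; 61 8 -31.2; 64 27 -24.7; 67 22 -24.0; 
red1_side seat 105 Y [-30.5 -28.6 -26.6 -24.3 -22.3] X [-63.3 -63.   60.2  64.1]
red1_side plate 52 Y [-33.2 -31.8 -30.  -28.  -26. ] X [-64.  -64.   60.3  62.2]
28 16 -28.1; 31 10 -27.2; 34 12 -26.0; 37 10 -27.2; 40 9 -27.2; 43 7 -25.7; 46 4 -26.7; 49 8 -29.5; 52 10 -30.3; 55 8 -29.8; 58 9 -30.0; 61 14 -29.7; 64 25 -22.9; 67 26 -22.5;
```

Top view: dots centre (517.8,130.4) at 24.65°. Red screws centre (518.9,128.1), about 2 mm short across the seat. I re-grip and nudge it.

```bash
python3 -c "
from h import *
go([.5181,.1285,.12],24.65)"
```

```text
theta 24.45 tilt [0.02 0.03] d_tool mm [  91.1 -201.8   32.4] turn -0.2
```

Request:
{"op": "play_rows", "data": {
  "increments": [
    [[1,11.5,-25,0,0,0,-0.2],[1,11.5,-25,2,0,0,0],[1,11.5,-25,5,0,0,0],[1,11.5,-25,5,0,0,0],[1,11.5,-25,5,0,0,0],[1,11.5,-25,5,0,0,0],[1,11.5,-25,5,0,0,0],[1,11.5,-26,5,0,0,0],[1,0,0,0,0,0,0],[1,0,0,0,0,0,0],[1,0,0,0,0,0,0]]
  ]
}}

```text
time_s: 8.83
tool_pos: [0.5175, 0.1304, 0.12]
ee_rot: [0.976, 0.216, -0.0, 0.0]
contact_force: [-0.5, -0.0, 0.0]
grip_width: 0.0856
gripper_force: 0.0
```

```bash
python3 -c "
from h import *
st();go([.5181,.1285,.04],24.65)"
```

```text
t 8.83 pos [517.5 130.4 120. ] F [-0.5 -0.   0. ] w 85.6 gf 0.0
theta 24.95 tilt [-0.01  0.  ] d_tool mm [-0.3  2.  80. ] turn 0.3
```

Request:
{"op": "play_rows", "data": {
  "increments": [
    [[1,0,0,20,0,0,0.3],[1,0,0,20,0,0,0],[1,0,0,18,0,0,0],[1,0,0,12,0,0,0],[1,0,0,8,0,0,0],[0.6,0,0,0,0,0,0],[0.4,0,0,0,0,0,0],[0.2,0,0,0,0,0,0],[0,0,0,0,0,0,0],[-0.2,0,0,0,0,0,0],[-0.2,0,0,0,0,0,0],[-0.2,0,0,-2,0,0,0]]
  ]
}}

```text
time_s: 9.83
tool_pos: [0.5178, 0.1297, 0.0439]
ee_rot: [0.977, 0.213, -0.0, 0.0]
contact_force: [0.0, -0.3, -4.6]
grip_width: 0.059
gripper_force: 47.5
```

Request:
{"op": "play_rows", "data": {
  "increments": [
    [[-0.2,0,0,-2,0,0,0],[-0.2,0,0,-1,0,0,0],[-0.2,0,0,0,0,0,0],[-0.2,0,0,0,0,0,0]]
  ]
}}

```text
time_s: 10.17
tool_pos: [0.5179, 0.1298, 0.0468]
ee_rot: [0.977, 0.213, 0.0, -0.0]
contact_force: [-0.2, -0.5, -3.7]
grip_width: 0.0587
gripper_force: 47.5
```

```bash
python3 -c "
from h import *
st();go([.5175,.1304,.042],24.65)"
```

```text
t 10.17 pos [517.9 129.8  46.8] F [-0.2 -0.5 -3.7] w 58.7 gf 47.5
theta 24.55 tilt [ 0. -0.] d_tool mm [-0.1 -0.7  4.8] turn -0.1
```

Lower gently and check force.

Request:
{"op": "play_rows", "data": {
  "increments": [
    [[-0.2,0,-0.6,1.2,0,0,0],[-0.2,0,0,1,0,0,0],[-0.2,0,0,0.8,0,0,0],[-0.2,0,0,0.6,0,0,0],[-0.2,0,0,0,0,0,0]]
  ]
}}

```text
time_s: 10.58
tool_pos: [0.5176, 0.1303, 0.043]
ee_rot: [0.977, 0.213, -0.0, 0.0]
contact_force: [0.7, -0.5, -3.0]
grip_width: 0.0591
gripper_force: 47.5
```

Request:
{"op": "play_rows", "data": {
  "increments": [
    [[-0.2,0,0,0.4,0,0,0],[-0.2,0,0,0.3,0,0,0],[-0.2,0,0,0,0,0,0]]
  ]
}}

```text
time_s: 10.83
tool_pos: [0.5177, 0.1303, 0.0425]
ee_rot: [0.977, 0.213, 0.0, -0.0]
contact_force: [-0.0, 0.7, -3.9]
grip_width: 0.0591
gripper_force: 47.5
```

Request:
{"op": "play_rows", "data": {
  "increments": [
    [[-0.2,0,0,0.4,0,0,0],[-0.2,0,0,0.4,0,0,0],[-0.2,0,0,0,0,0,0]]
  ]
}}

```text
time_s: 11.08
tool_pos: [0.5178, 0.1303, 0.0423]
ee_rot: [0.977, 0.213, 0.0, 0.0]
contact_force: [-2.1, -0.5, 5.0]
grip_width: 0.0591
gripper_force: 48.6
```

Request:
{"op": "play_rows", "data": {
  "increments": [
    [[-0.2,0,0,0.4,0,0,0],[-0.2,0,0,0,0,0,0]]
  ]
}}

```text
time_s: 11.25
tool_pos: [0.5177, 0.1303, 0.042]
ee_rot: [0.977, 0.213, 0.0, -0.0]
contact_force: [-2.5, -1.4, 7.9]
grip_width: 0.0594
gripper_force: 48.8
```

Request:
{"op": "play_rows", "data": {
  "increments": [
    [[0.2,0,0,0,0,0,0],[0.6,0,0,0,0,0,0],[1,0,0,0,0,0,0],[1,0,0,0,0,0,0],[1,0,0,-8,0,0,0],[1,0,0,-20,0,0,0],[1,0,0,-25,0,0,0],[-1,15,0,0,0,0,0],[-1,15,0,0,0,0,0],[-1,15,0,0,0,0,0],[-1,0,0,0,0,0,0],[-1,0,0,0,0,0,0]]
  ]
}}

```text
time_s: 12.25
tool_pos: [0.5587, 0.1492, 0.0945]
ee_rot: [0.977, 0.213, 0.0, -0.0]
contact_force: [-0.5, -0.8, 0.6]
grip_width: 0.0254
gripper_force: 0.0
```

Request:
{"op": "play_rows", "data": {
  "increments": [
    [[-1,0,0,10,0,0,0],[-1,0,0,7,0,0,0],[-1,0,0,3,0,0,0],[-1,0,0,2,0,0,0],[-1,0,0,0,0,0,0]]
  ]
}}

```text
time_s: 12.67
tool_pos: [0.5579, 0.1488, 0.0715]
ee_rot: [0.977, 0.213, -0.001, 0.0]
contact_force: [-0.2, -0.1, 0.2]
grip_width: 0.0005
gripper_force: 0.0
```

```bash
python3 -c "
from h import *
st();go([.5175+.0409,.1304+.0188,.064],24.65)"
```

```text
t 12.67 pos [557.9 148.8  71.5] F [-0.2 -0.1  0.2] w 0.5 gf 0.0
theta 24.55 tilt [-0.09 -0.01] d_tool mm [ 0.6 -0.2  7.5] turn -0.1
```

Request:
{"op": "play_rows", "data": {
  "increments": [
    [[-1,0,0,1,0,0,0],[-1,0,0,1,0,0,0],[-1,0,0,1,0,0,0],[-1,0,0,1,0,0,0],[-1,0,0,0.7,0,0,0],[-1,0,0,0.7,0,0,0],[-1,0,0,0.7,0,0,0]]
  ]
}}

```text
time_s: 13.25
tool_pos: [0.5587, 0.1491, 0.0664]
ee_rot: [0.977, 0.213, 0.0, -0.0]
contact_force: [-1.5, -0.5, 4.8]
grip_width: 0.0002
gripper_force: 2.3
```

Request:
{"op": "play_rows", "data": {
  "increments": [
    [[-1,0,0,0.5,0,0,0],[-1,0,0,0.5,0,0,0],[-1,0,0,0.5,0,0,0]]
  ]
}}

```text
time_s: 13.5
tool_pos: [0.559, 0.1492, 0.0651]
ee_rot: [0.977, 0.213, 0.0, -0.0]
contact_force: [-0.6, -0.9, 4.5]
grip_width: 0.0003
gripper_force: 2.7
```

Request:
{"op": "play_rows", "data": {
  "increments": [
    [[-1,0,0,0.5,0,0,0],[-1,0,0,0.5,0,0,0],[-1,0,0,0.5,0,0,0]]
  ]
}}

```text
time_s: 13.75
tool_pos: [0.5591, 0.1492, 0.0644]
ee_rot: [0.977, 0.213, 0.001, -0.0]
contact_force: [-3.6, -0.8, 20.7]
grip_width: -0.0
gripper_force: 10.7
```

Request:
{"op": "play_rows", "data": {
  "increments": [
    [[-1,0,0,0.4,0,0,0],[-1,0,0,0.4,0,0,0],[-1,0,0,0,0,0,0]]
  ]
}}

```text
time_s: 14.0
tool_pos: [0.5591, 0.1492, 0.0644]
ee_rot: [0.977, 0.213, 0.001, -0.0]
contact_force: [-5.7, -0.5, 24.1]
grip_width: 0.0001
gripper_force: 11.8
```

Request:
{"op": "play_rows", "data": {
  "increments": [
    [[-1,0,0,-5,0,0,0],[-1,0,0,-8,0,0,0],[-1,-15,0,0,0,0,0],[-1,-20,0,0,0,0,0],[-1,-20,0,0,0,0,0],[-1,-20,0,0,0,0,0],[-1,-15,0,0,0,0,0],[-1,0,0,3,0,0,0],[-1,0,0,0,0,0,0]]
  ]
}}

```text
time_s: 14.75
tool_pos: [0.4766, 0.1115, 0.0724]
ee_rot: [0.977, 0.213, -0.0, 0.0]
contact_force: [1.7, 0.8, -0.6]
grip_width: 0.0001
gripper_force: 0.0
```

```bash
python3 -c "
from h import *
st();go([.5175-.0409,.1304-.0188,.064],24.65)"
```

```text
t 14.75 pos [476.6 111.5  72.4] F [ 1.7  0.8 -0.6] w 0.1 gf 0.0
theta 24.54 tilt [-0.  0.] d_tool mm [ 0.  -0.1  8.4] turn -0.11
```

Request:
{"op": "play_rows", "data": {
  "increments": [
    [[-1,0,0,1,0,0,0],[-1,0,0,1,0,0,0],[-1,0,0,1,0,0,0],[-1,0,0,1,0,0,0],[-1,0,0,0.7,0,0,0],[-1,0,0,0.7,0,0,0],[-1,0,0,0.7,0,0,0],[-1,0,0,0.6,0,0,0],[-1,0,0,0.6,0,0,0],[-1,0,0,0.6,0,0,0]]
  ]
}}

```text
time_s: 15.58
tool_pos: [0.4765, 0.1115, 0.0646]
ee_rot: [0.977, 0.213, -0.0, 0.0]
contact_force: [-2.5, -0.9, 4.7]
grip_width: 0.0002
gripper_force: 2.3
```

Request:
{"op": "play_rows", "data": {
  "increments": [
    [[-1,0,0,0.6,0,0,0],[-1,0,0,0.5,0,0,0],[-1,0,0,0.5,0,0,0]]
  ]
}}

```text
time_s: 15.83
tool_pos: [0.4766, 0.1115, 0.064]
ee_rot: [0.977, 0.213, 0.0, 0.0]
contact_force: [-8.7, -1.9, 33.2]
grip_width: 0.0001
gripper_force: 16.5
```

Request:
{"op": "play_rows", "data": {
  "increments": [
    [[-1,0,0,0.4,0,0,0],[-1,0,0,0.4,0,0,0],[-1,0,0,0,0,0,0]]
  ]
}}

```text
time_s: 16.08
tool_pos: [0.4766, 0.1116, 0.064]
ee_rot: [0.977, 0.213, 0.0, 0.0]
contact_force: [-8.5, -2.7, 35.8]
grip_width: -0.0002
gripper_force: 17.9
```

Request:
{"op": "play_rows", "data": {
  "increments": [
    [[-1,0,0,-5,0,0,0],[-1,0,0,-6,0,0,0],[-1,20,0,0,0,0,0],[-1,25,0,0,0,0,0],[-1,25,0,0,0,0,0],[-1,20,0,0,0,0,0],[-1,0,0,5,0,0,0],[-1,0,0,2.5,0,0,0],[-1,0,0,1,0,0,0],[-1,0,0,0.7,0,0,0],[-1,0,0,0,0,0,0]]
  ]
}}

```text
time_s: 17.0
tool_pos: [0.5581, 0.1488, 0.0642]
ee_rot: [0.977, 0.213, 0.0, -0.0]
contact_force: [0.7, 1.2, 1.7]
grip_width: -0.0002
gripper_force: 1.0
```

Request:
{"op": "play_rows", "data": {
  "increments": [
    [[-1,0,0,0.8,0,0,0],[-1,0,0,0.6,0,0,0],[-1,0,0,0,0,0,0]]
  ]
}}

```text
time_s: 17.25
tool_pos: [0.5581, 0.1488, 0.0641]
ee_rot: [0.977, 0.213, 0.0, -0.0]
contact_force: [-4.4, -0.4, 18.0]
grip_width: -0.0001
gripper_force: 9.3
```

Request:
{"op": "play_rows", "data": {
  "increments": [
    [[1,0,0,-10,0,0,0],[1,-5,5,-25,0,0,0.5],[1,-12,20,-20,0,0,1],[1,-14,28,0,0,0,1],[1,-14,28,0,0,0,1],[1,-14,28,0,0,0,1],[1,-14,28,0,0,0,1],[1,-14,28,0,0,0,1],[1,-14,28,0,0,0,1],[1,-14,20,0,0,0,1],[1,-12,10,0,0,0,1],[1,-12,0,0,0,0,0]]
  ]
}}

```text
time_s: 18.25
tool_pos: [0.5046, -0.1096, 0.1176]
ee_rot: [0.992, 0.128, -0.0, 0.0]
contact_force: [0.4, 0.8, -0.2]
grip_width: 0.0857
gripper_force: 0.0
```

```bash
python3 chk.py red .064 red2; python3 -c "
from h import *
st();go([.4703,-.122,.15],15.2)"
```

```text
top dots [(np.int32(15), array([602.5, 114. ])), (np.int32(4), array([582.9, 170.1])), (np.int32(14), array([560.1, 205. ])), (np.int32(15), array([474.9,  55.4])), (np.int32(13), array([432.8, 147. ]))]
  screws [(np.int32(14), array([470.4, 127.4])), (np.int32(14), array([484.9,  94.5])), (np.int32(15), array([552.1, 165.3])), (np.int32(15), array([566.4, 132.7]))]
  centre [518.45  129.975] ang 24.999593447907547
   {'cen': array([517.7, 129.1]), 'pca': np.float64(24.86), 'rc': array([518.2, 129.2]), 'wh': array([ 58.4, 129.4]), 'ra': 24.65, 'z': np.float64(64.1), 'n': 988}
side dots [(np.int32(8), array([602.5, 111.3])), (np.int32(4), array([474.9,  49.5]))]
  screws [(np.int32(6), array([553.8, 161.9])), (np.int32(6), array([566.3, 131.6]))]
   {'cen': array([532.6, 127. ]), 'pca': np.float64(30.45), 'rc': array([529.4, 126.8]), 'wh': array([ 64.7, 108.4]), 'ra': 26.02, 'z': np.float64(61.8), 'n': 310}
t 18.35 pos [ 503.2 -107.4  117.5] F [-0.2  0.2  0.6] w 85.5 gf 0.0
theta 14.93 tilt [-0.13 -0.04] d_tool mm [-35.7   5.6 -32.4] turn -0.27
```

Red sits within 1 mm of the dots' centre and is level at 64.1 mm. Now the yellow plate.

Request:
{"op": "play_rows", "data": {
  "increments": [
    [[1,-12,2,0,0,0,-0.2],[1,-12,2,6,0,0,0],[1,-11,2,12,0,0,0],[1,0,0,18,0,0,0],[1,0,0,18,0,0,0],[1,0,0,12,0,0,0],[1,0,0,0,0,0,0],[1,0,0,0,0,0,0]]
  ]
}}

```text
time_s: 19.02
tool_pos: [0.4732, -0.1209, 0.0513]
ee_rot: [0.991, 0.133, -0.001, -0.0]
contact_force: [0.7, 0.9, 0.4]
grip_width: 0.0855
gripper_force: 0.0
```

```bash
python3 -c "
from h import *
st();go([.4707,-.1219,.019],15.2)"
```

```text
t 19.02 pos [ 473.2 -120.9   51.3] F [0.7 0.9 0.4] w 85.5 gf 0.0
theta 15.34 tilt [-0.07 -0.05] d_tool mm [-2.6  0.4 32.3] turn 0.14
```

Request:
{"op": "play_rows", "data": {
  "increments": [
    [[1,-2.6,0.4,0,0,0,0],[1,0,0,12,0,0,0],[1,0,0,12,0,0,0],[1,0,0,8,0,0,0],[0.6,0,0,0,0,0,0],[0.4,0,0,0,0,0,0],[0.2,0,0,0,0,0,0],[0,0,0,0,0,0,0],[-0.2,0,0,0,0,0,0],[-0.2,0,0,0,0,0,0]]
  ]
}}

```text
time_s: 19.85
tool_pos: [0.4714, -0.1227, 0.0202]
ee_rot: [0.991, 0.133, 0.0, 0.0]
contact_force: [-0.9, 1.6, 7.9]
grip_width: 0.0589
gripper_force: 44.9
```

Request:
{"op": "play_rows", "data": {
  "increments": [
    [[-0.2,0,0,-4,0,0,0],[-0.2,0,0,-10,0,0,0],[-0.2,0,0,-20,0,0,0],[-0.2,0,0,-30,0,0,0],[-0.2,0,0,-30,0,0,0],[-0.2,0,0,-20,0,0,0],[-0.2,0,0,0,0,0,0]]
  ]
}}

```text
time_s: 20.43
tool_pos: [0.4731, -0.1233, 0.1374]
ee_rot: [0.991, 0.132, 0.003, 0.001]
contact_force: [0.3, 0.1, -2.9]
grip_width: 0.0592
gripper_force: 44.7
```

```bash
python3 -c "
from h import *
st();go([.5175,.1305,.12],24.65)"
```

```text
t 20.43 pos [ 473.1 -123.3  137.4] F [ 0.3  0.1 -2.9] w 59.2 gf 44.7
theta 15.22 tilt [0.32 0.16] d_tool mm [ 109.4 -233.3   17.3] turn -9.43
```

Request:
{"op": "play_rows", "data": {
  "increments": [
    [[-0.2,6.4,-11,0,0,0,-0.5],[-0.2,12.8,-22.3,0,0,0,-0.95],[-0.2,12.8,-22.3,0,0,0,-0.95],[-0.2,12.8,-22.3,0,0,0,-0.95],[-0.2,12.8,-22.3,0,0,0,-0.95],[-0.2,12.8,-22.3,0,0,0,-0.95],[-0.2,12.8,-22.3,0,0,0,-0.95],[-0.2,12.8,-22.3,0,0,0,-0.95],[-0.2,12.8,-22.3,0,0,0,-0.95],[-0.2,12.8,-22.3,0,0,0,-0.95],[-0.2,6.4,-11,10,0,0,-0.5],[-0.2,0,0,7,0,0,0]]
  ]
}}

```text
time_s: 21.43
tool_pos: [0.5163, 0.1341, 0.1145]
ee_rot: [0.976, 0.218, -0.0, -0.001]
contact_force: [0.8, 0.5, -4.8]
grip_width: 0.0593
gripper_force: 44.6
```

Request:
{"op": "play_rows", "data": {
  "increments": [
    [[-0.2,0,0,5,0,0,0],[-0.2,0,0,0,0,0,0],[-0.2,0,0,0,0,0,0]]
  ]
}}

```text
time_s: 21.68
tool_pos: [0.5165, 0.1281, 0.1106]
ee_rot: [0.977, 0.214, -0.001, 0.0]
contact_force: [-0.3, -1.0, -2.8]
grip_width: 0.0593
gripper_force: 44.6
```

```bash
python3 -c "
from h import *
st();go([.5175,.1305,.06],24.65)"
```

```text
t 21.68 pos [516.5 128.1 110.6] F [-0.3 -1.  -2.8] w 59.3 gf 44.6
theta 24.7 tilt [-0.14  0.02] d_tool mm [ 2.1 -1.7 50.5] turn 0.05
```

Request:
{"op": "play_rows", "data": {
  "increments": [
    [[-0.2,2.1,-1.7,14,0,0,0],[-0.2,0,0,14,0,0,0],[-0.2,0,0,10,0,0,0],[-0.2,0,0,6,0,0,0],[-0.2,0,0,2,0,0,0],[-0.2,0,0,0,0,0,0],[-0.2,0,0,0,0,0,0]]
  ]
}}

```text
time_s: 22.27
tool_pos: [0.5186, 0.1319, 0.0659]
ee_rot: [0.977, 0.215, 0.0, -0.0]
contact_force: [-0.2, -0.5, -3.7]
grip_width: 0.0592
gripper_force: 44.6
```

```bash
python3 -c "
from h import *
st();go([.5175,.1305,.06],24.65)"
```

```text
t 22.27 pos [518.6 131.9  65.9] F [-0.2 -0.5 -3.7] w 59.2 gf 44.6
theta 24.78 tilt [0.02 0.01] d_tool mm [-1.6  0.9  5.9] turn 0.13
```

Request:
{"op": "play_rows", "data": {
  "increments": [
    [[-0.2,-1.4,0.8,1,0,0,0.1],[-0.2,0,0,1,0,0,0],[-0.2,0,0,0.5,0,0,0],[-0.2,0,0,0.5,0,0,0],[-0.2,0,0,0,0,0,0]]
  ]
}}

```text
time_s: 22.68
tool_pos: [0.5174, 0.1308, 0.0625]
ee_rot: [0.977, 0.214, 0.0, -0.0]
contact_force: [-0.4, 0.2, -4.8]
grip_width: 0.059
gripper_force: 44.6
```

Request:
{"op": "play_rows", "data": {
  "increments": [
    [[-0.2,0,0,0.5,0,0,0],[-0.2,0,0,0.5,0,0,0],[-0.2,0,0,0,0,0,0]]
  ]
}}

```text
time_s: 22.93
tool_pos: [0.5174, 0.1308, 0.0614]
ee_rot: [0.977, 0.214, -0.0, -0.0]
contact_force: [0.2, -0.8, -3.5]
grip_width: 0.0592
gripper_force: 44.6
```

```bash
python3 -c "
from h import *
st();go([.5175,.1305,.06],24.65)"
```

```text
t 22.93 pos [517.4 130.8  61.4] F [ 0.2 -0.8 -3.5] w 59.2 gf 44.6
theta 24.7 tilt [-0. -0.] d_tool mm [0.  0.3 1.4] turn 0.05
```

Request:
{"op": "play_rows", "data": {
  "increments": [
    [[-0.2,0,0,0.5,0,0,0],[-0.2,0,0,0.5,0,0,0],[-0.2,0,0,0,0,0,0]]
  ]
}}

```text
time_s: 23.18
tool_pos: [0.5173, 0.1308, 0.0604]
ee_rot: [0.977, 0.214, -0.0, -0.0]
contact_force: [-0.5, -0.3, -3.6]
grip_width: 0.0594
gripper_force: 44.6
```

Request:
{"op": "play_rows", "data": {
  "increments": [
    [[-0.2,0,0,0.5,0,0,0],[-0.2,0,0,0.5,0,0,0],[-0.2,0,0,0,0,0,0]]
  ]
}}

```text
time_s: 23.43
tool_pos: [0.5173, 0.1307, 0.0594]
ee_rot: [0.977, 0.214, -0.0, -0.0]
contact_force: [0.1, -0.4, -3.7]
grip_width: 0.0592
gripper_force: 44.6
```

Request:
{"op": "play_rows", "data": {
  "increments": [
    [[-0.2,0,0,0.4,0,0,0],[-0.2,0,0,0.3,0,0,0],[-0.2,0,0,0,0,0,0]]
  ]
}}

```text
time_s: 23.68
tool_pos: [0.5174, 0.1308, 0.059]
ee_rot: [0.977, 0.214, 0.0, 0.0]
contact_force: [-1.2, -0.7, 2.3]
grip_width: 0.0593
gripper_force: 48.1
```

Request:
{"op": "play_rows", "data": {
  "increments": [
    [[-0.2,0,0,0.4,0,0,0],[-0.2,0,0,0,0,0,0]]
  ]
}}

```text
time_s: 23.85
tool_pos: [0.5176, 0.1307, 0.0585]
ee_rot: [0.977, 0.214, 0.0, 0.0]
contact_force: [-1.1, 0.1, 2.4]
grip_width: 0.0593
gripper_force: 45.5
```

Request:
{"op": "play_rows", "data": {
  "increments": [
    [[0.2,0,0,0,0,0,0],[0.6,0,0,0,0,0,0],[1,0,0,0,0,0,0],[1,0,0,0,0,0,0],[1,0,0,-8,0,0,0],[1,0,0,-20,0,0,0],[1,0,0,-25,0,0,0],[-1,15,0,0,0,0,0],[-1,15,0,0,0,0,0],[-1,15,0,0,0,0,0],[-1,0,0,0,0,0,0],[-1,0,0,0,0,0,0]]
  ]
}}

```text
time_s: 24.85
tool_pos: [0.5583, 0.1498, 0.1116]
ee_rot: [0.977, 0.214, 0.0, -0.0]
contact_force: [0.6, -0.5, -0.5]
grip_width: 0.0257
gripper_force: 0.0
```

Request:
{"op": "play_rows", "data": {
  "increments": [
    [[-1,0,0,10,0,0,0],[-1,0,0,8,0,0,0],[-1,0,0,4,0,0,0],[-1,0,0,2,0,0,0],[-1,0,0,0,0,0,0]]
  ]
}}

```text
time_s: 25.27
tool_pos: [0.5576, 0.1493, 0.0866]
ee_rot: [0.977, 0.214, -0.001, 0.0]
contact_force: [0.3, 0.9, 0.7]
grip_width: 0.0001
gripper_force: 0.0
```

```bash
python3 -c "
from h import *
st();go([.5175+.0409,.1305+.0188,.08],24.65)
p,d=env.grab_frame('side');cv2.imwrite('pics/s2.png',cv2.resize(p[120:210,225:345,::-1],(720,540),interpolation=2))"
```

```text
t 25.27 pos [557.6 149.3  86.6] F [0.3 0.9 0.7] w 0.1 gf 0.0
theta 24.7 tilt [-0.09 -0.01] d_tool mm [0.8 0.3 6.5] turn 0.05
```

View pics/s2.png

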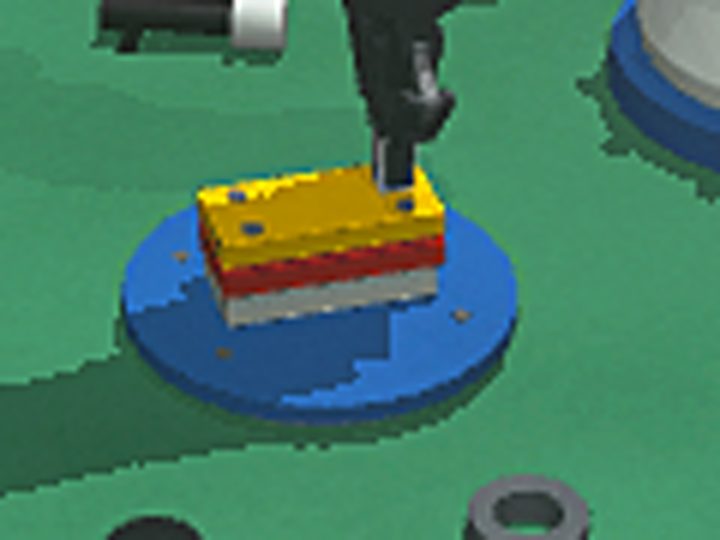

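Yellow lies on red with edges nearly coinciding (left about 217 vs 223, right about 443 vs 444 in the crop). Pressing the +x end.

Request:
{"op": "play_rows", "data": {
  "increments": [
    [[-1,0.6,0,1,0,0,0],[-1,0,0,1,0,0,0],[-1,0,0,0.8,0,0,0],[-1,0,0,0.8,0,0,0],[-1,0,0,0.7,0,0,0],[-1,0,0,0.7,0,0,0],[-1,0,0,0.7,0,0,0]]
  ]
}}

```text
time_s: 25.9
tool_pos: [0.5594, 0.1501, 0.0822]
ee_rot: [0.977, 0.214, 0.001, -0.0]
contact_force: [0.4, 0.5, 6.0]
grip_width: -0.0001
gripper_force: 2.8
```

Request:
{"op": "play_rows", "data": {
  "increments": [
    [[-1,0,0,0.5,0,0,0],[-1,0,0,0.5,0,0,0],[-1,0,0,0.5,0,0,0]]
  ]
}}

```text
time_s: 26.15
tool_pos: [0.5597, 0.1502, 0.081]
ee_rot: [0.977, 0.214, 0.001, -0.0]
contact_force: [0.0, 0.5, 12.4]
grip_width: -0.0001
gripper_force: 6.7
```

Request:
{"op": "play_rows", "data": {
  "increments": [
    [[-1,0,0,0.5,0,0,0],[-1,0,0,0.4,0,0,0],[-1,0,0,0,0,0,0]]
  ]
}}

```text
time_s: 26.4
tool_pos: [0.5597, 0.1502, 0.0809]
ee_rot: [0.977, 0.214, 0.001, -0.0]
contact_force: [-2.1, -1.2, 17.2]
grip_width: -0.0
gripper_force: 8.1
```

Request:
{"op": "play_rows", "data": {
  "increments": [
    [[-1,0,0,-5,0,0,0],[-1,0,0,-8,0,0,0],[-1,-15,0,0,0,0,0],[-1,-20,0,0,0,0,0],[-1,-20,0,0,0,0,0],[-1,-20,0,0,0,0,0],[-1,-15,0,0,0,0,0],[-1,0,0,3,0,0,0],[-1,0,0,2,0,0,0],[-1,0,0,1,0,0,0],[-1,0,0,0.8,0,0,0],[-1,0,0,0.8,0,0,0]]
  ]
}}

```text
time_s: 27.4
tool_pos: [0.4778, 0.1126, 0.0845]
ee_rot: [0.977, 0.214, 0.0, -0.0]
contact_force: [0.5, 0.7, 3.0]
grip_width: 0.0001
gripper_force: 1.6
```

Request:
{"op": "play_rows", "data": {
  "increments": [
    [[-1,0,0,0.7,0,0,0],[-1,0,0,0.7,0,0,0],[-1,0,0,0.6,0,0,0],[-1,0,0,0.6,0,0,0],[-1,0,0,0.5,0,0,0]]
  ]
}}

```text
time_s: 27.82
tool_pos: [0.4773, 0.1124, 0.0817]
ee_rot: [0.977, 0.214, 0.0, -0.0]
contact_force: [0.1, -0.2, 4.3]
grip_width: 0.0003
gripper_force: 1.9
```

Request:
{"op": "play_rows", "data": {
  "increments": [
    [[-1,0,0,0.5,0,0,0],[-1,0,0,0.5,0,0,0],[-1,0,0,0.5,0,0,0]]
  ]
}}

```text
time_s: 28.07
tool_pos: [0.4771, 0.1123, 0.0802]
ee_rot: [0.977, 0.214, 0.0, -0.0]
contact_force: [-1.2, 0.4, 12.8]
grip_width: -0.0003
gripper_force: 6.5
```

Request:
{"op": "play_rows", "data": {
  "increments": [
    [[-1,0,0,0.5,0,0,0],[-1,0,0,0.5,0,0,0],[-1,0,0,0.3,0,0,0],[-1,0,0,0,0,0,0]]
  ]
}}

```text
time_s: 28.4
tool_pos: [0.4771, 0.1123, 0.08]
ee_rot: [0.977, 0.214, 0.001, -0.0]
contact_force: [-4.6, 0.0, 24.3]
grip_width: -0.0
gripper_force: 12.1
```

Request:
{"op": "play_rows", "data": {
  "increments": [
    [[-1,0,0,-5,0,0,0],[-1,0,0,-6,0,0,0],[-1,20,0,0,0,0,0],[-1,25,0,0,0,0,0],[-1,25,0,0,0,0,0],[-1,20,0,0,0,0,0],[-1,0,0,4,0,0,0],[-1,0,0,3,0,0,0],[-1,0,0,1.5,0,0,0],[-1,0,0,1,0,0,0],[-1,0,0,0,0,0,0]]
  ]
}}

```text
time_s: 29.32
tool_pos: [0.5577, 0.1492, 0.0803]
ee_rot: [0.977, 0.214, -0.001, 0.0]
contact_force: [0.2, 0.6, -0.8]
grip_width: 0.0003
gripper_force: 0.0
```

Request:
{"op": "play_rows", "data": {
  "increments": [
    [[-1,0,0,0.8,0,0,0],[-1,0,0,0.6,0,0,0],[-1,0,0,0,0,0,0]]
  ]
}}

```text
time_s: 29.57
tool_pos: [0.5579, 0.1492, 0.0801]
ee_rot: [0.977, 0.214, -0.0, 0.0]
contact_force: [-5.2, -1.1, 15.7]
grip_width: 0.0001
gripper_force: 7.7
```

Request:
{"op": "play_rows", "data": {
  "increments": [
    [[1,0,0,-10,0,0,0],[1,-2,10,-25,0,0,0],[1,-6,25,-20,0,0,0],[1,-9,38,0,0,0,0],[1,-9,38,0,0,0,0],[1,-9,38,0,0,0,0],[1,-9,38,0,0,0,0],[1,-9,38,0,0,0,0],[1,-9,38,0,0,0,0],[1,-9,38,0,0,0,0],[1,-9,38,0,0,0,0],[1,-9,30,0,0,0,0]]
  ]
}}

```text
time_s: 30.57
tool_pos: [0.6318, -0.2264, 0.1343]
ee_rot: [0.977, 0.213, -0.0, 0.001]
contact_force: [0.4, -0.1, 0.0]
grip_width: 0.0852
gripper_force: 0.0
```

Request:
{"op": "play_rows", "data": {
  "increments": [
    [[1,0,0,0,0,0,5],[1,0,0,0,0,0,5],[1,0,0,0,0,0,5],[1,0,0,0,0,0,5],[1,0,0,0,0,0,5],[1,0,0,0,0,0,5],[1,0,0,0,0,0,5],[1,0,0,0,0,0,5],[1,0,0,0,0,0,5],[1,0,0,0,0,0,5.4],[1,0,0,0,0,0,0],[1,0,0,0,0,0,0]]
  ]
}}

```text
time_s: 31.57
tool_pos: [0.6319, -0.2225, 0.1341]
ee_rot: [0.975, -0.221, -0.0, 0.0]
contact_force: [0.4, 0.9, 0.6]
grip_width: 0.0854
gripper_force: 0.0
```

```bash
python3 chk.py yellow .080 yel; python3 -c "
from h import *
st();go([.638,-.2406,.07],-25.8)"
```

```text
top dots [(np.int32(15), array([602.5, 114. ])), (np.int32(5), array([599.6, 140.1])), (np.int32(3), array([586.3, 171.5])), (np.int32(4), array([580.2, 184.3])), (np.int32(5), array([570.2, 193.1])), (np.int32(15), array([560.4, 205.2])), (np.int32(15), array([474.9,  55.4])), (np.int32(15), array([433.3, 146.9]))]
  screws [(np.int32(14), array([469.5, 127.9])), (np.int32(14), array([484.2,  95.4])), (np.int32(14), array([551.3, 166.3])), (np.int32(13), array([565.6, 133.3]))]
  centre [517.65  130.725] ang 25.057241258888187
   {'cen': array([516.8, 129.2]), 'pca': np.float64(24.89), 'rc': array([517. , 129.5]), 'wh': array([ 59.3, 130.1]), 'ra': 24.57, 'z': np.float64(80.1), 'n': 1030}
side dots [(np.int32(7), array([433.6, 144. ])), (np.int32(6), array([476.1,  52.6]))]
  screws [(np.int32(5), array([485.6,  93.7]))]
   {'cen': array([503.7, 117.2]), 'pca': np.float64(28.35), 'rc': array([507. , 117.3]), 'wh': array([ 67. , 103.7]), 'ra': 24.6, 'z': np.float64(78.1), 'n': 301}
t 31.67 pos [ 632.  -222.6  134.1] F [-0.5  0.9 -1.4] w 85.3 gf 0.0
theta -25.54 tilt [-0. -0.] d_tool mm [13.2 13.6 64.1] turn 0.26
```

Yellow is centred (screws 517.7,130.7 against dots 517.8,130.4) and flat at 80 mm. Now the bare plate.

Request:
{"op": "play_rows", "data": {
  "increments": [
    [[1,7,7,0,0,0,0.3],[1,6.6,6.4,12,0,0,0],[1,0,0,20,0,0,0],[1,0,0,20,0,0,0],[1,0,0,12,0,0,0],[1,0,0,0,0,0,0],[1,0,0,0,0,0,0],[1,0,0,0,0,0,0]]
  ]
}}

```text
time_s: 32.33
tool_pos: [0.6391, -0.2412, 0.0706]
ee_rot: [0.974, -0.225, 0.001, 0.0]
contact_force: [-0.4, -0.4, -0.3]
grip_width: 0.0853
gripper_force: 0.0
```

```bash
python3 -c "
from h import *
st();go([.6385,-.2405,.019],-25.8)"
```

```text
t 32.33 pos [ 639.1 -241.2   70.6] F [-0.4 -0.4 -0.3] w 85.3 gf 0.0
theta -26.0 tilt [ 0.06 -0.  ] d_tool mm [-0.9 -0.4 51.6] turn -0.2
```

Request:
{"op": "play_rows", "data": {
  "increments": [
    [[1,-0.9,-0.4,14,0,0,-0.2],[1,0,0,14,0,0,0],[1,0,0,12,0,0,0],[1,0,0,8,0,0,0],[1,0,0,3,0,0,0],[0.6,0,0,0,0,0,0],[0.4,0,0,0,0,0,0],[0.2,0,0,0,0,0,0],[0,0,0,0,0,0,0],[-0.2,0,0,0,0,0,0],[-0.2,0,0,0,0,0,0]]
  ]
}}

```text
time_s: 33.25
tool_pos: [0.6384, -0.2401, 0.0197]
ee_rot: [0.975, -0.223, 0.001, 0.0]
contact_force: [-1.6, 0.6, 6.2]
grip_width: 0.0589
gripper_force: 45.0
```

Request:
{"op": "play_rows", "data": {
  "increments": [
    [[-0.2,0,0,-4,0,0,0],[-0.2,0,0,-10,0,0,0],[-0.2,0,0,-20,0,0,0],[-0.2,0,0,-30,0,0,0],[-0.2,0,0,-30,0,0,0],[-0.2,0,0,-25,0,0,0],[-0.2,0,0,-5,0,0,0],[-0.2,0,0,0,0,0,0]]
  ]
}}

```text
time_s: 33.92
tool_pos: [0.6388, -0.2402, 0.1454]
ee_rot: [0.975, -0.223, 0.002, 0.0]
contact_force: [0.5, -0.2, -2.8]
grip_width: 0.0592
gripper_force: 44.2
```

```bash
python3 -c "
from h import *
st();go([.5175,.1305,.14],24.65);go([.5175,.1305,.14],-25.8)"
```

```text
t 33.92 pos [ 638.8 -240.2  145.4] F [ 0.5 -0.2 -2.8] w 59.2 gf 44.2
theta -25.8 tilt [ 0.21 -0.03] d_tool mm [-270.6 -281.     4.5] turn -50.45
theta -25.8 tilt [ 0.21 -0.03] d_tool mm [-270.6 -281.     4.5] turn -0.0
```

Request:
{"op": "play_rows", "data": {
  "increments": [
    [[-0.2,0,0,0,0,0,-3],[-0.2,0,0,0,0,0,-5],[-0.2,0,0,0,0,0,-5],[-0.2,0,0,0,0,0,-5],[-0.2,0,0,0,0,0,-5],[-0.2,0,0,0,0,0,-5],[-0.2,0,0,0,0,0,-5],[-0.2,0,0,0,0,0,-5],[-0.2,0,0,0,0,0,-5],[-0.2,0,0,0,0,0,-5],[-0.2,0,0,0,0,0,-2.4]]
  ]
}}

```text
time_s: 34.83
tool_pos: [0.6367, -0.2394, 0.1407]
ee_rot: [0.976, 0.216, -0.001, -0.001]
contact_force: [-0.2, -1.2, -2.8]
grip_width: 0.0591
gripper_force: 44.1
```

Request:
{"op": "play_rows", "data": {
  "increments": [
    [[-0.2,2,-15,0,0,0,0],[-0.2,4,-33,0,0,0,0],[-0.2,4,-36,0,0,0,0],[-0.2,4,-36,0,0,0,0],[-0.2,4,-36,0,0,0,0],[-0.2,4,-36,0,0,0,0],[-0.2,4,-36,0,0,0,0],[-0.2,4,-36,0,0,0,0],[-0.2,4,-36,0,0,0,0],[-0.2,4,-36,0,0,0,0],[-0.2,3,-30,0,0,0,0],[-0.2,2,-15,0,0,0,0]]
  ]
}}

```text
time_s: 35.83
tool_pos: [0.5155, 0.1289, 0.1415]
ee_rot: [0.977, 0.215, -0.002, -0.001]
contact_force: [0.3, -0.4, -2.8]
grip_width: 0.0595
gripper_force: 44.2
```

Request:
{"op": "play_rows", "data": {
  "increments": [
    [[-0.2,0,0,0,0,0,0],[-0.2,0,0,0,0,0,0],[-0.2,0,0,0,0,0,0]]
  ]
}}

```text
time_s: 36.08
tool_pos: [0.5179, 0.1235, 0.1419]
ee_rot: [0.977, 0.213, -0.001, 0.0]
contact_force: [0.1, -0.6, -2.0]
grip_width: 0.0592
gripper_force: 44.2
```

```bash
python3 -c "
from h import *
st();go([.5175,.1306,.082],24.65)"
```

```text
t 36.08 pos [517.9 123.5 141.9] F [ 0.1 -0.6 -2. ] w 59.2 gf 44.2
theta 24.57 tilt [-0.12  0.01] d_tool mm [ 2.7 -6.6 59.9] turn -0.08
```

Request:
{"op": "play_rows", "data": {
  "increments": [
    [[-0.2,1.5,-3.5,12,0,0,0],[-0.2,1.2,-3,16,0,0,0],[-0.2,0,0,15,0,0,0],[-0.2,0,0,11,0,0,0],[-0.2,0,0,5,0,0,0],[-0.2,0,0,1,0,0,0],[-0.2,0,0,0,0,0,0],[-0.2,0,0,0,0,0,0]]
  ]
}}

```text
time_s: 36.75
tool_pos: [0.5186, 0.1311, 0.0834]
ee_rot: [0.977, 0.213, 0.0, 0.0]
contact_force: [0.7, 0.8, -3.0]
grip_width: 0.0593
gripper_force: 44.2
```

```bash
python3 -c "
from h import *
st();go([.5175,.1306,.078],24.65)"
```

```text
t 36.75 pos [518.6 131.1  83.4] F [ 0.7  0.8 -3. ] w 59.3 gf 44.2
theta 24.55 tilt [0.03 0.01] d_tool mm [-1.2  0.   5.4] turn -0.1
```

Request:
{"op": "play_rows", "data": {
  "increments": [
    [[-0.2,-0.9,0,2,0,0,-0.1],[-0.2,0,0,2,0,0,0],[-0.2,0,0,1,0,0,0],[-0.2,0,0,0.6,0,0,0],[-0.2,0,0,0,0,0,0],[-0.2,0,0,0,0,0,0]]
  ]
}}

```text
time_s: 37.25
tool_pos: [0.5174, 0.1312, 0.0774]
ee_rot: [0.977, 0.214, 0.0, -0.0]
contact_force: [0.2, -0.7, -2.7]
grip_width: 0.0592
gripper_force: 44.2
```

```bash
python3 -c "
from h import *
st();go([.5175,.1306,.076],24.65)"
```

```text
t 37.25 pos [517.4 131.2  77.4] F [ 0.2 -0.7 -2.7] w 59.2 gf 44.2
theta 24.7 tilt [ 0.01 -0.  ] d_tool mm [-0.2  0.6  1.4] turn 0.05
```

Request:
{"op": "play_rows", "data": {
  "increments": [
    [[-0.2,0,0,0.5,0,0,0],[-0.2,0,0,0.5,0,0,0],[-0.2,0,0,0,0,0,0]]
  ]
}}

```text
time_s: 37.5
tool_pos: [0.5173, 0.1312, 0.0762]
ee_rot: [0.977, 0.214, -0.0, -0.0]
contact_force: [0.5, 0.4, -3.2]
grip_width: 0.0593
gripper_force: 44.2
```

Request:
{"op": "play_rows", "data": {
  "increments": [
    [[-0.2,0,0,0.5,0,0,0],[-0.2,0,0,0.3,0,0,0],[-0.2,0,0,0,0,0,0]]
  ]
}}

```text
time_s: 37.75
tool_pos: [0.5173, 0.1311, 0.0757]
ee_rot: [0.977, 0.214, 0.0, -0.0]
contact_force: [-1.4, -0.5, 2.2]
grip_width: 0.0595
gripper_force: 44.9
```

Request:
{"op": "play_rows", "data": {
  "increments": [
    [[-0.2,0,0,0.4,0,0,0],[-0.2,0,0,0,0,0,0]]
  ]
}}

```text
time_s: 37.92
tool_pos: [0.5173, 0.1311, 0.0753]
ee_rot: [0.977, 0.214, 0.0, 0.0]
contact_force: [-2.3, -1.0, 4.7]
grip_width: 0.0591
gripper_force: 45.5
```

Request:
{"op": "play_rows", "data": {
  "increments": [
    [[0.2,0,0,0,0,0,0],[0.6,0,0,0,0,0,0],[1,0,0,0,0,0,0],[1,0,0,0,0,0,0],[1,0,0,-8,0,0,0],[1,0,0,-20,0,0,0],[1,0,0,-25,0,0,0],[-1,15,0,0,0,0,0],[-1,15,0,0,0,0,0],[-1,15,0,0,0,0,0],[-1,0,0,0,0,0,0],[-1,0,0,0,0,0,0]]
  ]
}}

```text
time_s: 38.92
tool_pos: [0.5583, 0.1501, 0.1283]
ee_rot: [0.977, 0.214, 0.0, -0.0]
contact_force: [0.2, -0.3, -0.7]
grip_width: 0.0254
gripper_force: 0.0
```

Request:
{"op": "play_rows", "data": {
  "increments": [
    [[-1,0,0,10,0,0,0],[-1,0,0,8,0,0,0],[-1,0,0,4,0,0,0],[-1,0,0,2,0,0,0],[-1,0,0,0,0,0,0]]
  ]
}}

```text
time_s: 39.33
tool_pos: [0.5575, 0.1496, 0.1033]
ee_rot: [0.977, 0.214, -0.001, 0.0]
contact_force: [-0.5, 0.1, 0.2]
grip_width: -0.0004
gripper_force: 0.0
```

```bash
python3 -c "
from h import *
st();go([.5175+.0409,.1306+.0188,.096],24.65)"
```

```text
t 39.33 pos [557.5 149.6 103.3] F [-0.5  0.1  0.2] w -0.4 gf 0.0
theta 24.7 tilt [-0.1  -0.01] d_tool mm [0.7 0.6 7.3] turn 0.05
```

Request:
{"op": "play_rows", "data": {
  "increments": [
    [[-1,0.6,0.4,1,0,0,0],[-1,0,0,1,0,0,0],[-1,0,0,0.8,0,0,0],[-1,0,0,0.8,0,0,0],[-1,0,0,0.7,0,0,0],[-1,0,0,0.7,0,0,0],[-1,0,0,0.6,0,0,0],[-1,0,0,0.5,0,0,0]]
  ]
}}

```text
time_s: 40.0
tool_pos: [0.5599, 0.1502, 0.0984]
ee_rot: [0.977, 0.214, 0.001, -0.0]
contact_force: [2.4, 0.5, 5.2]
grip_width: -0.0003
gripper_force: 3.0
```

Request:
{"op": "play_rows", "data": {
  "increments": [
    [[-1,0,0,0.5,0,0,0],[-1,0,0,0.5,0,0,0],[-1,0,0,0.5,0,0,0]]
  ]
}}

```text
time_s: 40.25
tool_pos: [0.5601, 0.1503, 0.0971]
ee_rot: [0.977, 0.214, 0.001, -0.0]
contact_force: [2.8, 0.6, 6.4]
grip_width: 0.0002
gripper_force: 3.1
```

Request:
{"op": "play_rows", "data": {
  "increments": [
    [[-1,0,0,0.5,0,0,0],[-1,0,0,0.4,0,0,0],[-1,0,0,0,0,0,0]]
  ]
}}

```text
time_s: 40.5
tool_pos: [0.5602, 0.1503, 0.0967]
ee_rot: [0.977, 0.214, 0.002, -0.0]
contact_force: [1.0, 1.3, 10.5]
grip_width: -0.0001
gripper_force: 5.4
```

Request:
{"op": "play_rows", "data": {
  "increments": [
    [[-1,0,0,0.5,0,0,0],[-1,0,0,0.3,0,0,0],[-1,0,0,0,0,0,0]]
  ]
}}

```text
time_s: 40.75
tool_pos: [0.5602, 0.1503, 0.0966]
ee_rot: [0.977, 0.214, 0.002, -0.0]
contact_force: [-0.6, -0.4, 18.9]
grip_width: 0.0
gripper_force: 9.4
```

Request:
{"op": "play_rows", "data": {
  "increments": [
    [[-1,0,0,-5,0,0,0],[-1,0,0,-8,0,0,0],[-1,-15,0,0,0,0,0],[-1,-20,0,0,0,0,0],[-1,-20,0,0,0,0,0],[-1,-20,0,0,0,0,0],[-1,-15,0,0,0,0,0],[-1,0,0,3,0,0,0],[-1,0,0,2,0,0,0],[-1,0,0,1,0,0,0],[-1,0,0,0.8,0,0,0],[-1,0,0,0.8,0,0,0]]
  ]
}}

```text
time_s: 41.75
tool_pos: [0.4778, 0.1127, 0.1]
ee_rot: [0.977, 0.214, 0.0, -0.0]
contact_force: [-0.6, -0.9, 0.5]
grip_width: 0.0003
gripper_force: 0.0
```

Request:
{"op": "play_rows", "data": {
  "increments": [
    [[-1,0,0,0.7,0,0,0],[-1,0,0,0.7,0,0,0],[-1,0,0,0.6,0,0,0],[-1,0,0,0.6,0,0,0],[-1,0,0,0.5,0,0,0]]
  ]
}}

```text
time_s: 42.17
tool_pos: [0.4772, 0.1123, 0.0972]
ee_rot: [0.977, 0.214, 0.0, -0.0]
contact_force: [-1.4, 0.2, 4.4]
grip_width: 0.0001
gripper_force: 2.2
```

Request:
{"op": "play_rows", "data": {
  "increments": [
    [[-1,0,0,0.5,0,0,0],[-1,0,0,0.5,0,0,0],[-1,0,0,0.5,0,0,0]]
  ]
}}

```text
time_s: 42.42
tool_pos: [0.4771, 0.1123, 0.0961]
ee_rot: [0.977, 0.214, 0.0, -0.0]
contact_force: [-4.9, -0.4, 21.0]
grip_width: -0.0
gripper_force: 10.4
```

Request:
{"op": "play_rows", "data": {
  "increments": [
    [[-1,0,0,0.4,0,0,0],[-1,0,0,0,0,0,0]]
  ]
}}

```text
time_s: 42.58
tool_pos: [0.4771, 0.1123, 0.0961]
ee_rot: [0.977, 0.214, 0.0, -0.0]
contact_force: [-5.1, -0.5, 18.3]
grip_width: -0.0001
gripper_force: 9.2
```

Request:
{"op": "play_rows", "data": {
  "increments": [
    [[-1,0,0,-5,0,0,0],[-1,0,0,-6,0,0,0],[-1,20,0,0,0,0,0],[-1,25,0,0,0,0,0],[-1,25,0,0,0,0,0],[-1,20,0,0,0,0,0],[-1,0,0,4,0,0,0],[-1,0,0,3,0,0,0],[-1,0,0,1.5,0,0,0],[-1,0,0,0.8,0,0,0],[-1,0,0,0,0,0,0]]
  ]
}}

```text
time_s: 43.5
tool_pos: [0.558, 0.1493, 0.0968]
ee_rot: [0.977, 0.214, -0.001, 0.0]
contact_force: [0.3, -0.2, -0.6]
grip_width: -0.0002
gripper_force: 0.0
```

Request:
{"op": "play_rows", "data": {
  "increments": [
    [[-1,0,0,0.8,0,0,0],[-1,0,0,0.7,0,0,0],[-1,0,0,0,0,0,0]]
  ]
}}

```text
time_s: 43.75
tool_pos: [0.5586, 0.1495, 0.0961]
ee_rot: [0.977, 0.214, 0.0, 0.0]
contact_force: [-3.4, -1.2, 8.7]
grip_width: -0.0002
gripper_force: 4.1
```

Firm up the last end, then back away and look.

Request:
{"op": "play_rows", "data": {
  "increments": [
    [[-1,0,0,0.7,0,0,0],[-1,0,0,0,0,0,0]]
  ]
}}

```text
time_s: 43.92
tool_pos: [0.5586, 0.1495, 0.0961]
ee_rot: [0.977, 0.214, 0.0, 0.0]
contact_force: [-5.3, -1.6, 15.1]
grip_width: 0.0001
gripper_force: 7.9
```

Request:
{"op": "play_rows", "data": {
  "increments": [
    [[-1,0,0,-8,0,0,0],[-1,0,0,-25,0,0,0],[-1,-6,20,-30,0,0,0],[-1,-10,35,0,0,0,0],[-1,-10,35,0,0,0,0],[-1,-10,35,0,0,0,0],[-1,-10,35,0,0,0,0],[-1,-10,35,0,0,0,0],[-1,-10,35,0,0,0,0],[-1,-10,35,0,0,0,0],[-1,-10,35,0,0,0,0],[-1,0,0,0,0,0,0]]
  ]
}}

```text
time_s: 44.92
tool_pos: [0.6056, -0.1688, 0.1579]
ee_rot: [0.978, 0.209, -0.0, 0.003]
contact_force: [-1.7, -1.6, 0.7]
grip_width: -0.0001
gripper_force: 0.0
```

```bash
python3 chk.py white .096 bare; python3 - <<'E'
from h import *
st()
s=np.load("pics/bare_side.npz")["p"];t=np.load("pics/bare_top.npz")["p"]
a=cv2.resize(s[100:240,200:350],(400,373),interpolation=2);b=cv2.resize(t[80:220,130:280],(400,373),interpolation=2)
cv2.imwrite("pics/fin.png",np.hstack([a,b])[:,:,::-1])
E
```

```text
top dots [(np.int32(15), array([602.5, 114. ])), (np.int32(8), array([600.1, 153. ])), (np.int32(10), array([576.3, 193.2])), (np.int32(13), array([560.2, 205.2])), (np.int32(15), array([474.9,  55.4])), (np.int32(14), array([433. , 146.7]))]
  screws [(np.int32(9), array([469.4, 128.8])), (np.int32(6), array([483.9,  96.3])), (np.int32(8), array([550.8, 165.6])), (np.int32(8), array([565.7, 133. ]))]
  centre [517.45  130.925] ang 24.245260267202415
   {'cen': array([517. , 129.8]), 'pca': np.float64(24.89), 'rc': array([517.4, 130. ]), 'wh': array([ 59.6, 129.2]), 'ra': 24.76, 'z': np.float64(96.1), 'n': 1059}
side dots [(np.int32(7), array([433.6, 144. ])), (np.int32(6), array([476.1,  52.6]))]
  screws [(np.int32(5), array([485.6,  93.7]))]
   {'cen': array([494.9, 112.9]), 'pca': np.float64(41.14), 'rc': array([498.9, 113.6]), 'wh': array([65. , 83.7]), 'ra': 24.05, 'z': np.float64(93.9), 'n': 243}
t 45.02 pos [ 605.8 -161.   157.7] F [ 0.6  0.6 -0.6] w -0.2 gf 0.0
```

View pics/fin.png

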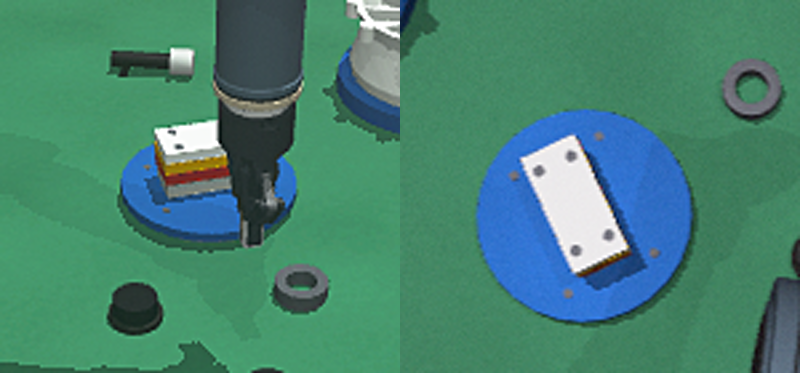

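The final picture shows the three plates stacked squarely on the turntable (right half, about (575,205)). The bare plate is centred and flat at 96.1 mm, and the tool is clear.

```bash
python3 -c "
from rig import env
print(env.hand_in())"
```

```text
the job is handed in; nothing more can be done
None
```

The job is handed in: red, yellow and bare plates are stacked in that order, each pressed flat and within about 1 mm of the seat's centre, after I re-seated red, which lay about 4 mm off; nothing else was moved.

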